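# Recharge the temperature-logger magazine and coder of a packing line

## Task

Get the logger magazine at the packing bench ready for the run: press every temperature logger lying on the bench down into the spring-loaded column, flat, button up and one after the other, until the two catches snap over it and it stays down, and push the ink cartridge into the coder's stall until it clicks and stands fully home. When all the loggers are in, fold the magazine's cover over until it lies fully shut, and leave the other things on the bench where they are.

Things in the scene. Friction and masses are not known exactly. Their poses are not given: they have to be found in the camera images.
- machine: bench-top logger magazine with coder, bolted down: base plate 150 (its x) x 262 (its y) x 12 mm; origin at the centre of its underside, -x towards the operator. On it the magazine column (centre 40 mm to +y), the grey coder block with the cartridge stall on top (centre 78 mm to -y) and, behind, a white control box (x 80 to 130 mm, 85 mm high)
- magazine (a point): on the column's axis at the level of the catches' undersides, 126 mm above the bench; axes as the machine's. Loggers go in flat, button up, long side along this y, either end first. A latched one has its top at this level (underside 16 mm below) until the next pushes it 16 mm further down. Room for five
- mouth (a point): on the column's axis at the top of its straight steel guides, 32 mm above the catch level; above it the mouth flares out 5 mm within 8 mm. Inside 53 mm (x) x 89 mm (y). The -x and +x sides are open between the corner guides (a 57 mm gap all the way down), so fingers can reach in there
- follower (a joint): how far the spring-lifted plate in the column has been pushed down (m): 0 when empty, its top then 2 mm below the catch level; 0.014 with one logger latched, 0.016 more for each further one; end stop 0.087. It pushes back with 3 N, rising steadily to 16 N for the fifth logger
- catch_l (a joint): how far the catch in the middle of the column's +y end is pushed out (m); 0 = fully in, sticking 5.5 mm into the column, 22 mm wide. Flat underside, steep upper slope from 3 to 16 mm above the catch level: a logger let go in the mouth rests on the two slopes, underside some 10 to 14 mm above that level
- catch_r (a joint): the same at the -y end. Pressing the logger's middle down spreads both catches (about 4 N besides the follower's force); when its top is below the catch level they snap back over it and it stays. Press 2 to 4 mm further to be sure; let go earlier and it springs back up
- stall (a point): centre of the floor of the cartridge stall, 85 mm above the bench; axes as the machine's. Pocket inside 47 mm (x) x 66 mm (y), walls 32 mm high, slippery rim flared by 7 mm up to 42 mm. The -x and +x walls have a 48 mm wide gap in the middle for fingers. The cartridge goes in upright, long side along this y, either way round
- ball_l (a joint): how far the sprung steel ball in the stall's +y wall is pushed in (m): 0 = fully out, sticking 5.5 mm into the pocket, centre 13 mm above the floor, diameter 16 mm. The cartridge, let go in the mouth, rests on the two balls, underside about 18 mm above the floor
- ball_r (a joint): the same in the -y wall. A push of about 5 to 10 N on the cartridge's middle takes it past both balls; they snap into its grooves as it reaches the floor, a hard stop
- cartridge: ink cartridge: black plastic block, paper label on top, 60 mm long (its x), 42 mm wide (its y), 38 mm high, a 4 mm deep groove across each short end 7 to 20 mm above its underside; about 90 g; origin at the centre of its underside, z up
- cover (a joint): angle of the column's hinged cover (rad): 0 shut flat over the mouth, 1.57 upright, about 2 folded back to the machine's +y as at the start. Stiff: it stays where it is left; 1 to 2 N at its free edge moves it
- cover_hinge (a point): middle of the cover's hinge line, 173 mm above the bench, 62 mm to +y of the column's axis, running along the machine's x. The cover is a white sheet 78 mm wide, 3 mm thick, 116 mm from hinge line to free edge; shut, it points to the machine's -y
- cover_edge (a point): middle of the cover's free edge, a dark rolled bead of 8 mm diameter, 112 mm from the hinge line
- logger1: temperature logger: flat white plastic slab with grey seam, window and button, 86 mm long (its x), 50 mm wide (its y), 16 mm thick, about 55 g; origin at the centre of its underside, z up. Three to five loggers lie on the bench; an absent one has no pose
- logger2: temperature logger: flat white plastic slab with grey seam, window and button, 86 mm long (its x), 50 mm wide (its y), 16 mm thick, about 55 g; origin at the centre of its underside, z up. Three to five loggers lie on the bench; an absent one has no pose
- logger3: temperature logger: flat white plastic slab with grey seam, window and button, 86 mm long (its x), 50 mm wide (its y), 16 mm thick, about 55 g; origin at the centre of its underside, z up. Three to five loggers lie on the bench; an absent one has no pose
- logger4: temperature logger: flat white plastic slab with grey seam, window and button, 86 mm long (its x), 50 mm wide (its y), 16 mm thick, about 55 g; origin at the centre of its underside, z up. Three to five loggers lie on the bench; an absent one has no pose
- logger5: temperature logger: flat white plastic slab with grey seam, window and button, 86 mm long (its x), 50 mm wide (its y), 16 mm thick, about 55 g; origin at the centre of its underside, z up. Three to five loggers lie on the bench; an absent one has no pose
- dot_roll: bystander: small ring of sticker backing paper, 40 mm across, 20 mm high, lying among the loggers; origin at the centre of its underside
- tape_roll: bystander: roll of brown parcel tape lying flat, 96 mm across, 48 mm high; origin at the centre of its underside
- spray: bystander: white bottle with a blue cap, 64 mm across, 170 mm high; origin at the centre of its underside
- wipes: bystander: white tub with a grey lid, 84 mm across, 85 mm high; origin at the centre of its underside
- cutter: bystander: grey safety cutter lying flat, 175 mm long, 14 mm high; origin at the centre of its underside
- scanner: bystander: black and grey hand scanner lying flat, about 190 mm long, 32 mm high; origin at the centre of its underside
Things that resemble listed ones, but are neither listed nor needed, are in the scene too. Leave any pink look-alike of the logger1 alone.

How it is judged (in metres and radians):
On the way, in this order (a step that is already met when the one before it is completed fails the run):
1. every logger is down in the column under the catches (x of logger1 in the frame of magazine between -0.012 and 0.012 m and y of logger1 in the frame of magazine between -0.012 and 0.012 m and z of each of logger1, logger2, logger3, logger4, logger5 in the frame of magazine below -0.013 m and angle between each of logger1, logger2, logger3, logger4, logger5's own z axis and vertical below 0.15 rad and x of logger2 in the frame of magazine between -0.012 and 0.012 m and y of logger2 in the frame of magazine between -0.012 and 0.012 m and x of logger3 in the frame of magazine between -0.012 and 0.012 m and y of logger3 in the frame of magazine between -0.012 and 0.012 m and x of logger4 in the frame of magazine between -0.012 and 0.012 m and y of logger4 in the frame of magazine between -0.012 and 0.012 m and x of logger5 in the frame of magazine between -0.012 and 0.012 m and y of logger5 in the frame of magazine between -0.012 and 0.012 m), for 0.3 s.
2. the cover is folded shut over the column (value of joint cover below 0.06 rad), for 0.2 s.
At the end, for the whole second after the job is handed in: every logger present lies flat in the column with its top under the catches (underside at least 13 mm below the catch level, within 12 mm of the axis), the cartridge stands upright in the stall within 3 mm of its floor, the cover is within 0.06 rad of shut, and everything is at rest (all of step 1 and x of cartridge in the frame of stall between -0.006 and 0.006 m and y of cartridge in the frame of stall between -0.006 and 0.006 m and z of cartridge in the frame of stall between -0.004 and 0.003 m and angle between cartridge's own z axis and vertical below 0.1 rad and value of joint cover below 0.06 rad and linear speed of each of logger1, logger2, logger3, logger4, logger5, cartridge below 0.02 m/s); the robot touches nothing.
It fails at once if a bystander is pushed more than 5 cm away (distance of any of dot_roll, tape_roll, spray, wipes, cutter, scanner from where it was at the start of the episode above 0.05 m).
It fails at once if the bottle or the tub is knocked over (angle between any of spray, wipes's own z axis and vertical above 0.6 rad).
Of logger1, logger2, logger3, logger4, logger5 only 3 to 5 are there at a start; the rules pass over those that are not, and their reading is None.
At some moment in a run one of logger1, logger2, logger3, logger4, logger5, cartridge may be knocked a few centimetres aside while the robot is not near it.
Once in a run the grip may slacken for a moment while it holds something.
It also fails if it takes over 210 s, if anything falls off the work surface, if the arm or the gripper's body presses on something with over 40 N, if the wrist force passes 120 N, or if a joint passes its speed limit or range.

## Robot

A 6-joint arm with a two-finger parallel gripper is mounted at the origin on the work surface. World frame = base frame: x ahead of the robot, y to its left, z up, the work surface at z = 0. Lengths are in m, angles in degrees, forces in N, time in s.
With the tool pointing down it reaches from about 0.35 to 0.925 m from the base axis. Payload 6.4 kg.
Tool frame: the origin (TCP) lies at the centre of the arm's flange, where the gripper is bolted on; the fingertips stand 199 mm ahead of it and the grasp point (between the pads) lies 180 mm ahead of it (tcp_to_tips is the distance from the TCP to the fingertips, in m); z points along the fingers, y is the direction in which the jaws open and shut (so a half turn about z gives the same grasp; the last joint's range is limited). The gripper opens to 94 mm and grips with 3 to 60 N. Pads are 16 mm wide; open, the fingers measure 119 mm over their backs; the gripper's body (75 mm by 177 mm) begins 78 mm behind the grasp point.
Start: joints at [-80.965, 14.043, 89.255, -0, 76.702, -9.975], TCP at [0.212, -0.615, 0.405] pointing down, gripper open.
Joint ranges: [-179.41, 179.41], [-58.25, 129.5], [7.25, 145.43], [-54.29, 234.29], [11.92, 165.04], [-157.13, 157.13]. Speed limits (degrees/s): [147.25, 147.25, 180, 180, 180, 180].

## Interface

Orientations are given as a 3x3 rotation matrix whose columns are the frame's x, y, z axes.
In Python, from workcell import get_state, read_camera, close_job, recognise, tcp_to_tips gives the robot as it stands.
- The arm moves only by the tool apply_moves, never from a script. Its argument "moves" is text: rows parted by semicolons, each of 5 numbers parted by spaces: the opening, from 0 (shut) to 1 (fully open), then the shift along the tool's x, y, z in m, then the turn about the tool's z in rad. A call has exactly 5 rows; each row is the pose to reach, as a shift and turn from the pose measured when the call began, along the tool's axes at that moment; what a row does not reach only later rows make up. A row lasts 1/8 s, in which the tool goes at most 62.5 mm and 10.7 degrees, less where a joint would pass 70% of its speed; a pose out of reach is approached as far as the arm can. A call with a gripper value outside its range is refused whole. The fingers move at their own pace and stop on an object; "force" is the grip in N (left out, the last holds). Time passes only in rows, so rows that repeat a pose let the fingers close, or fill a call up. It gives the time, the measured TCP pose, the force and the opening at its end, in the units of the state.
- get_state(): the state, without advancing time (a new reading comes with each control period).
- read_camera(name): name is "scene" or "top"; returns a dict with "frame" (384x512x3 uint8, blue, green, red), "range_z" (384x512 float32, m along the optical axis (not along the pixel's ray), 0 where there is no reading), "fovy" (degrees; the focal length in pixels is half the picture's height over the tangent of half this angle, whatever the lens; pixels are square), "cx", "cy" (the principal point, pixels), "xyz" and "rotation" of the camera in the world. Camera axes: x right, y up, looking along -z (the intrinsics and any distortion apply to the point x, -y, -z); pixel columns grow to the right and rows downward; lengths in m; the calibration is good to about 2 mm. A picture is of the moment at which its call begins.
- close_job(): hands the job in, once; it reports no verdict.
Trained networks look in the newest picture that a camera, given by its name, has taken for a name from the list of things; names that differ only in an ending like _2 or _b are one class to them, and where a whole thing is asked for, a point or a joint stands for the part that bears it (a point fixed in the world has none). Each returns a list of dicts, best first, with "conf" (0 to 1); they miss things now and then, are a little off and sometimes report something else, mostly with a low value. They report only what shows in the picture. A call takes as long as a camera call. They do not tell look-alikes from the thing itself.
- recognise(camera, label): "location" ([x, y, z] in m, in world coordinates, good to about 4 mm: the middle of the surface that is visible of it).
The state is a dict: "time": time; "joint_positions": joint angles; "joint_vel": joint speeds; "joint_torque": joint torques, N m; "eef_pos": TCP position; "orientation": TCP orientation; "ft_force": force on the tool from outside, world axes, zero at the start; "ft_torque": the same for the moment, N m; "finger_gap": opening from 0.0 (shut) to 1.0 (fully open).
Only numpy, scipy, OpenCV 4.12 (cv2) and the standard library are available. Lean on these libraries where they do the work, as an engineer would, in place of code of your own. Each camera call takes 0.05 s, during which the arm holds its last target. There are 200 camera calls.

## Working session

There is one attempt and no reset: what is moved stays moved. The work goes in short steps, Python scripts to look and compute and a tool call to move; the robot and the scene stay as the last step left them, time stands still between calls to the robot, and variables do not carry over. Pictures are saved under pics/ and viewed, about 12 in all and at most 16, crops included, and the job is handed in when it is done.

Besides the shell and the picture viewer there is one more tool, called after "Emit:" as name(argument=value, ...) on one line, values as JSON. apply_moves: Moves the arm, as the interface text tells. Its arguments: {"type":"object","properties":{"moves":{"type":"string"},"force":{"type":"number"}},"required":["moves"]}

```bash
ls; mkdir -p pics
cat > h.py <<'E'
import numpy as np, cv2
from workcell import *
def cam(n):
    c=read_camera(n); c['f']=192/np.tan(np.radians(c['fovy'])/2) if c['frame'].shape[0]==384 else None
    return c
def pts(c):
    z=c['range_z']; v,u=np.mgrid[:z.shape[0],:z.shape[1]]
    p=np.stack([(u-c['cx'])/c['f']*z,-(v-c['cy'])/c['f']*z,-z],-1)
    return p@np.array(c['rotation']).T+np.array(c['xyz'])
def proj(c,P):
    q=(np.array(P)-c['xyz'])@np.array(c['rotation'])
    return np.stack([c['cx']+c['f']*q[...,0]/-q[...,2], c['cy']-c['f']*q[...,1]/-q[...,2]],-1)
E
python3 - <<'E'
from h import *
print(get_state(), tcp_to_tips)
for n in('scene','top'):
    c=cam(n); print({k:v for k,v in c.items() if k not in('frame','range_z')}); cv2.imwrite(f'pics/{n}0.png',c['frame'])
    for l in ['logger1','cartridge','dot_roll','tape_roll','spray','wipes','cutter','scanner','machine','cover_edge','magazine','stall','mouth','cover']:
        try: r=recognise(n,l)
        except Exception as e: print(l,e); continue
        for d in r: print(n,l,np.round(d['location'],3),round(d['conf'],2),proj(c,d['location']).round())
E
```

```text
pics
{'time': 0.0, 'joint_positions': array([-8.09659881e+01,  1.40829284e+01,  8.93217141e+01, -6.05330766e-04,
        7.67002915e+01, -9.97639842e+00]), 'joint_vel': array([-0.01952069,  0.10092743, -0.00159725, -0.00697693,  0.06348719,
        0.07759995]), 'joint_torque': array([-1.60538957e-04, -4.15841711e+01, -3.14597940e+01,  6.84383372e-02,
        3.33437312e-02, -1.58079174e-04]), 'eef_pos': array([ 0.21168902, -0.61433864,  0.4035883 ]), 'orientation': array([[ 9.45458657e-01,  3.25741982e-01, -2.97728462e-04],
       [ 3.25741973e-01, -9.45456980e-01,  1.80710876e-03],
       [ 3.07161737e-04, -1.80552928e-03, -9.99998323e-01]]), 'ft_force': array([ 0.05184143,  0.11271038, -0.29361882]), 'ft_torque': array([0.01090147, 0.05561431, 0.02565506]), 'finger_gap': 0.9979051284010144} 0.1992
{'fovy': 45.23660180206395, 'cx': 258.9197038571123, 'cy': 186.6748297149864, 'xyz': array([ 1.36436319, -0.45916907,  0.86373797]), 'rotation': array([[ 0.493519  , -0.53327957,  0.68706033],
       [ 0.86964934,  0.31366035, -0.38121807],
       [-0.01220777,  0.78563992,  0.61856356]]
[... 2351 characters left out ...]
119. 224.]
top tape_roll [ 0.651 -0.235  0.023] 0.25 [322. 164.]
top spray [ 0.511 -0.424  0.039] 0.3 [382. 207.]
top wipes [ 0.676 -0.392  0.087] 0.95 [376. 153.]
top cutter [ 0.293 -0.274  0.015] 0.54 [334. 275.]
top scanner [0.328 0.277 0.029] 0.81 [160. 262.]
top scanner [0.552 0.236 0.234] 0.34 [162. 182.]
top machine [0.56  0.122 0.087] 0.72 [210. 187.]
top machine [0.554 0.232 0.234] 0.49 [163. 181.]
top cover_edge [0.55  0.231 0.232] 0.64 [164. 183.]
top magazine [0.563 0.126 0.084] 0.89 [209. 186.]
top stall [0.56  0.124 0.086] 0.73 [210. 187.]
top mouth [0.563 0.123 0.086] 0.77 [210. 186.]
top cover [0.556 0.233 0.229] 0.73 [163. 181.]
top cover [0.556 0.14  0.122] 0.28 [203. 187.]
```

Run:
```python
import cv2
a=cv2.imread('pics/top0.png');b=cv2.imread('pics/scene0.png')
cv2.imwrite('pics/t1.png',cv2.resize(a[90:310,90:420],None,fx=2.4,fy=2.4,interpolation=cv2.INTER_CUBIC))
cv2.imwrite('pics/s1.png',cv2.resize(b[80:360,60:400],None,fx=2.1,fy=2.1,interpolation=cv2.INTER_CUBIC))
```

```text
(no output)
```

View pics/t1.png

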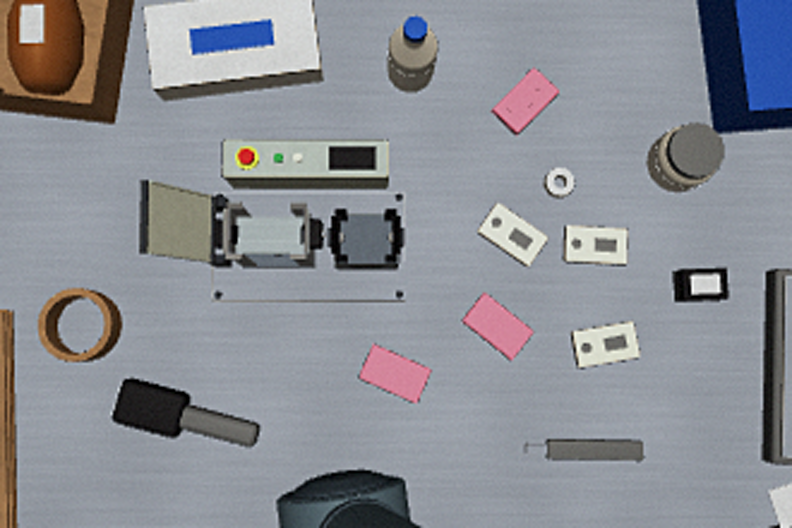

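View pics/s1.png

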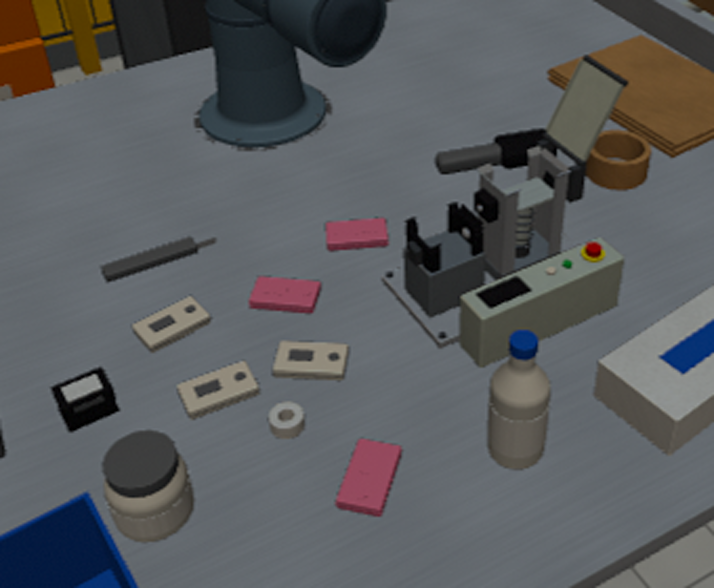

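```bash
cat >> h.py <<'E'
def rect(P,zlo,zhi,xy,r=0.07,extra=None):
    m=(P[...,2]>zlo)&(P[...,2]<zhi)&(np.hypot(P[...,0]-xy[0],P[...,1]-xy[1])<r)
    if extra is not None: m&=extra
    q=P[m]
    if len(q)<10: return None
    (c,s,a)=cv2.minAreaRect((q[:,:2]*1000).astype(np.float32))
    if s[0]<s[1]: a+=90; s=s[::-1]
    return np.round(c,1),np.round(s,1),round((a+90)%180-90,1),len(q),np.round(np.median(q[:,2])*1000,1)
E
python3 - <<'E'
from h import *
for n in('top','scene'):
    c=cam(n);P=pts(c);f=c['frame'].astype(int);print(n)
    white=(f.min(-1)>110)
    nz=P[(P[...,2]>-.02)&(P[...,2]<.02)&(abs(P[...,0]-.55)<.2)&(abs(P[...,1]+.2)<.2)]
    print('bench z',np.median(nz[:,2]))
    for xy in[(.575,-.172),(.564,-.284),(.428,-.297)]: print('log',rect(P,.010,.03,xy))
    print('cart',rect(P,.030,.05,(.516,-.424)))
    print('ctrl',rect(P,.078,.092,(.66,.12),.2), 'col',rect(P,.150,.18,(.56,.16),.075),'stall',rect(P,.115,.14,(.56,.04),.06), 'coverHigh',rect(P,.19,.3,(.56,.22),.12))
    q=P[(P[...,2]>.24)&(P[...,2]<.32)&(abs(P[...,0]-.55)<.1)&(abs(P[...,1]-.23)<.08)]; print(q.min(0),q.max(0),len(q))
    for k,h in(('plate',(.007,.018)),): print(k,rect(P,*h,(.56,.12),.17))
E
```

```text
top
bench z 0.0013508571911788891
log (array([ 574.5, -174.8]), array([85.4, 50.8]), 56.9, 397, np.float64(16.6))
log (array([ 562.6, -273.2]), array([117.8,  50.1]), 87.4, 402, np.float64(17.0))
log (array([ 426.5, -301.3]), array([86.6, 49.8]), -79.7, 405, np.float64(17.0))
cart (array([ 508.9, -430.3]), array([61.7, 41.4]), -86.3, 251, np.float64(39.0))
ctrl (array([658.5,  84.8]), array([272.9, 249.4]), -0.3, 1522, np.float64(85.7)) col (array([553.4, 150.1]), array([116.7,  78.7]), -88.8, 289, np.float64(165.6)) stall (array([555.2,  41.2]), array([117.3,  63.4]), -89.2, 173, np.float64(123.2)) coverHigh (array([551.6, 234.9]), array([78.6, 53.6]), 1.9, 786, np.float64(238.3))
[0.51214694 0.23171483 0.24012585] [0.59078625 0.2617135  0.27904626] 383
plate (array([578., 111.]), array([292.9, 273.5]), -71.0, 1946, np.float64(12.7))
scene
bench z -1.3274512648764336e-05
log (array([ 579.2, -176.6]), array([86.2, 55.2]), 56.9, 512, np.float64(15.2))
log (array([ 567.4, -274.1]), array([119.3,  54.4]), 89.1, 569, np.float64(15.1))
log (array([ 432.1, -303.9]), array([86.2, 53.9]), -79.9, 446, np.float64(15.1))
cart (array([ 512. , -431.4]), array([60.2, 49.3]), -85.1, 384, np.float64(37.2))
ctrl (array([606.8,  92.9]), array([234.3, 167.8]), -89.0, 1645, np.float64(84.7)) col (array([558.2, 149.2]), array([122.4,  81.8]), -87.2, 429, np.float64(162.1)) stall (array([558.3,  38.7]), array([115.2,  64.4]), -88.8, 283, np.float64(123.2)) coverHigh (array([554.5, 231.1]), array([81.6, 55.8]), 3.1, 912, np.float64(234.6))
[0.51282098 0.23090456 0.24002433] [0.59429616 0.26102875 0.27692422] 394
plate (array([601.7,  85.3]), array([271.4, 199.6]), 79.7, 640, np.float64(11.7))
```

Run:
```python
from h import *
for n in('top','scene'):
    c=cam(n);P=pts(c);print(n)
    if n=='top': T=c
    x,y,z=np.moveaxis(P,-1,0)
    print('ctrl',rect(P,.07,.092,(.66,.12),.2,(x>.625)))
    print('plate front',rect(P,.007,.018,(.5,.12),.2,(x<.53)&(x>.46)))
    print('log1',rect(P,.010,.03,(.564,-.284),.05))
    for lo,hi in((.115,.135),):
        m=(z>lo)&(z<hi)&(abs(x-.555)<.06)&(y<.085)&(y>-.02); q=P[m]; print('stall',q.min(0),q.max(0),len(q))
    # column profile: high points histogram in y
    m=(z>.145)&(z<.17)&(abs(x-.555)<.07)&(y<.215)&(y>.08); q=P[m]
    print('col x',np.percentile(q[:,0],[1,99]),'y',np.percentile(q[:,1],[1,99]),'z',np.percentile(q[:,2],[50,99]))
    for a in np.arange(.08,.22,.01):
        s=q[(q[:,1]>=a)&(q[:,1]<a+.01)]
        if len(s): print(round(a,2),len(s),s[:,0].min().round(3),s[:,0].max().round(3),np.median(s[:,2]).round(3))
    yaw=np.radians(1.2)
def W(o,yaw,p):
    p=np.array(p,float);c,s=np.cos(yaw),np.sin(yaw); return np.stack([o[0]+c*p[...,0]-s*p[...,1],o[1]+s*p[...,0]+c*p[...,1],p[...,2]],-1)
# guess from front/plates
o=(.553,.118); f=T['frame'].copy(); K=4; x0,y0,x1,y1=150,140,265,225
im=cv2.resize(f[y0:y1,x0:x1],None,fx=6,fy=6,interpolation=cv2.INTER_CUBIC)
def box(cx,cy,hx,hy,z,col):
    p=W(o,yaw,[[cx-hx,cy-hy,z],[cx+hx,cy-hy,z],[cx+hx,cy+hy,z],[cx-hx,cy+hy,z]])
    u=((proj(T,p)-[x0,y0]+.5)*6).astype(np.int32); cv2.polylines(im,[u],True,col,1)
box(0,0,.075,.131,.012,(0,0,255));box(0,.04,.0265,.0445,.158,(0,255,0));box(0,-.078,.0235,.033,.117,(255,0,255));box(.105,0,.025,.1,.085,(255,0,0))
cv2.imwrite('pics/m1.png',im)
```

```text
top
ctrl (array([677.6,  69. ]), array([290.6, 138.4]), -61.7, 1120, np.float64(85.7))
plate front (array([501.1, 122.9]), array([307.6,  57.5]), -90.0, 1154, np.float64(12.5))
log1 (array([ 562.4, -289.3]), array([86. , 49.8]), 89.7, 392, np.float64(16.8))
stall [ 0.52355702 -0.01771884  0.11500106] [0.58790959 0.08242456 0.13424699] 177
col x [0.51329808 0.59129333] y [0.08193967 0.20333045] z [0.16165776 0.16931875]
0.08 17 0.539 0.571 0.147
0.09 56 0.522 0.588 0.163
0.1 20 0.521 0.588 0.163
0.11 8 0.521 0.585 0.159
0.17 21 0.52 0.586 0.162
0.18 60 0.514 0.587 0.16
0.19 58 0.513 0.592 0.165
0.2 14 0.513 0.591 0.147
scene
ctrl (array([663.2, 102.4]), array([217.5,  53.4]), -89.1, 1310, np.float64(84.1))
plate front (array([502.8, -22.6]), array([52.2, 29. ]), -25.5, 97, np.float64(11.1))
log1 (array([ 567. , -290.7]), array([85.9, 54.3]), 88.0, 546, np.float64(15.2))
stall [ 0.5245452  -0.01971366  0.11517624] [0.59215386 0.08499221 0.13480767] 233
col x [0.5189486  0.59610973] y [0.08294968 0.20656173] z [0.15694457 0.16854661]
0.08 15 0.535 0.574 0.146
0.09 89 0.523 0.59 0.154
0.1 38 0.521 0.589 0.157
0.11 12 0.525 0.591 0.153
0.16 11 0.525 0.589 0.157
0.17 38 0.522 0.589 0.155
0.18 132 0.519 0.598 0.156
0.19 58 0.517 0.597 0.163
0.2 33 0.519 0.597 0.16
0.21 1 0.592 0.592 0.159
```

View pics/m1.png

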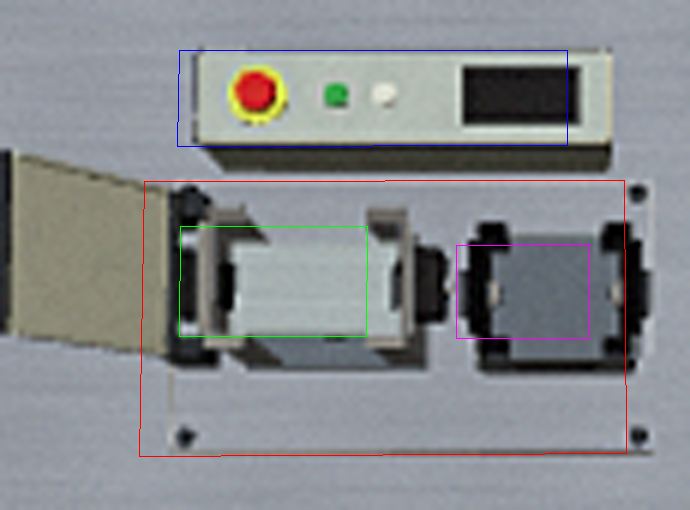

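```bash
cat >> h.py <<'E'
def W(o,yaw,p):
    p=np.array(p,float);c,s=np.cos(yaw),np.sin(yaw); return np.stack([o[0]+c*p[...,0]-s*p[...,1],o[1]+s*p[...,0]+c*p[...,1],p[...,2]],-1)
def overlay(c,o,yaw,win,k):
    x0,y0,x1,y1=win; im=cv2.resize(c['frame'][y0:y1,x0:x1],None,fx=k,fy=k,interpolation=cv2.INTER_CUBIC)
    for cx,cy,hx,hy,z,col in [(0,0,.075,.131,.012,(0,0,255)),(0,.04,.0265,.0445,.158,(0,255,0)),(0,-.078,.0235,.033,.117,(255,0,255)),(.105,0,.025,.131,.085,(255,0,0))]:
        p=W(o,yaw,[[cx-hx,cy-hy,z],[cx+hx,cy-hy,z],[cx+hx,cy+hy,z],[cx-hx,cy+hy,z]])
        cv2.polylines(im,[((proj(c,p)-[x0,y0]+.5)*k).astype(np.int32)],True,col,1)
    return im
E
python3 - <<'E'
from h import *
a=overlay(cam('top'),(.5535,.1035),np.radians(1),(165,140,265,225),5)
b=overlay(cam('scene'),(.5535,.1035),np.radians(1),(235,130,365,260),4)
h=max(len(a),len(b)); im=np.zeros((h,a.shape[1]+b.shape[1],3),np.uint8); im[:len(a),:a.shape[1]]=a; im[:len(b),a.shape[1]:]=b
im=cv2.resize(im,None,fx=.78,fy=.78,interpolation=cv2.INTER_AREA); print(im.shape); cv2.imwrite('pics/m2.png',im)
E
```

```text
(406, 796, 3)
```

View pics/m2.png

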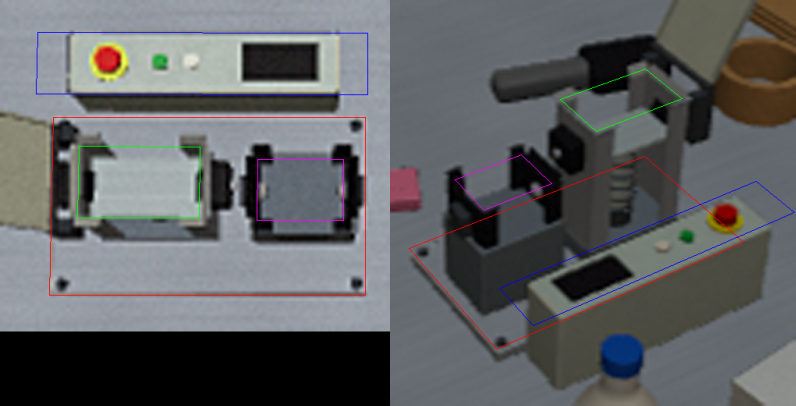

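```bash
cat >> h.py <<'E'
def plan(*wps):
    """waypoints (x,y,z,theta) of the TCP, each a call relative to the one before"""
    s=get_state(); R=np.array(s['orientation']); p=np.array(s['eef_pos']); th=np.degrees(np.arctan2(R[1,1],R[0,1]))
    print('t',round(s['time'],2),'p',p.round(4),'th',round(th,2),'F',np.round(s['ft_force'],1),'gap',round(s['finger_gap'],3))
    for x,y,z,t in wps:
        q=np.array([x,y,z]); d=R.T@(q-p); n=max(np.linalg.norm(d)/.0625,abs(t-th)/10.7)
        print('->',(x,y,z,t),'shift',d.round(4),'turn',round(-np.radians(t-th),3),'rows',round(n,1))
        p=q;th=t;a=np.radians(t); R=np.array([[-np.sin(a),np.cos(a),0],[np.cos(a),np.sin(a),0],[0,0,-1.]])
E
python3 - <<'E'
from h import *
plan((.394,-.395,.40,-52),(.576,-.1755,.26,-33),(.576,-.1755,.203,-33))
E
```

```text
t 1.8 p [ 0.2117 -0.6146  0.4047] th -70.99 F [0.2 0.6 0.3] gap 0.996
-> (0.394, -0.395, 0.4, -52) shift [ 0.2438 -0.1482  0.0047] turn -0.331 rows 4.6
-> (0.576, -0.1755, 0.26, -33) shift [ 0.2786 -0.0609  0.14  ] turn -0.332 rows 5.1
-> (0.576, -0.1755, 0.203, -33) shift [0.    0.    0.057] turn -0.0 rows 0.9
```

Emit:
apply_moves(moves="0.75 0.244 -0.148 0 -0.331;0.75 0.244 -0.148 0 -0.331;0.75 0.244 -0.148 0 -0.331;0.75 0.244 -0.148 0 -0.331;0.75 0.244 -0.148 0 -0.331", force=40)

```text
time: 2.42
eef_pos: [0.3956, -0.3928, 0.4048]
orientation: [[0.787, 0.617, 0.0], [0.617, -0.787, -0.0], [0.0, 0.0, -1.0]]
ft_force: [-0.6, -0.2, 0.6]
finger_gap: 0.751
```

Emit:
apply_moves(moves="0.75 0.279 -0.061 0.14 -0.332;0.75 0.279 -0.061 0.14 -0.332;0.75 0.279 -0.061 0.14 -0.332;0.75 0.279 -0.061 0.14 -0.332;0.75 0.279 -0.061 0.14 -0.332")

```text
time: 3.05
eef_pos: [0.5741, -0.1767, 0.2678]
orientation: [[0.543, 0.84, 0.001], [0.84, -0.543, -0.001], [0.0, 0.001, -1.0]]
ft_force: [0.3, -0.9, 0.4]
finger_gap: 0.749
```

Run:
```python
from h import *
plan((.576,-.1755,.203,-33)); c=cam('top');b=cam('scene')
x0,y0=int(proj(c,[.576,-.1755,.05])[0])-45,int(proj(c,[.576,-.1755,.05])[1])-45
u=proj(b,[.576,-.1755,.05]).astype(int)
im=np.hstack([cv2.resize(c['frame'][y0:y0+90,x0:x0+90],(400,400)),cv2.resize(b['frame'][u[1]-50:u[1]+50,u[0]-50:u[0]+50],(400,400))])
cv2.imwrite('pics/g1.png',im)
```

```text
t 3.05 p [ 0.5741 -0.1767  0.2678] th -32.88 F [ 0.3 -0.9  0.4] gap 0.749
-> (0.576, -0.1755, 0.203, -33) shift [0.002  0.0008 0.0648] turn 0.002 rows 1.0
```

View pics/g1.png

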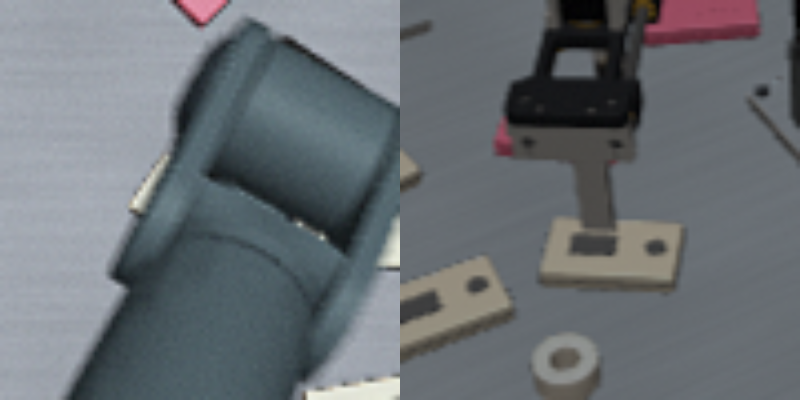

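Candidates: white loggers at scene px (208,250), (161,265), (140,234); pink look-alikes at scene px ≈(229,191), (195,219), (235,306) rejected by colour. The crop shows the front finger above the chosen white logger with button up.

Emit:
apply_moves(moves="0.75 0.002 0.001 0.035 0;0.75 0.002 0.001 0.065 0;0.75 0.002 0.001 0.065 0;0.3 0.002 0.001 0.065 0;0.3 0.002 0.001 0.065 0")

```text
time: 3.78
eef_pos: [0.5756, -0.1728, 0.2001]
orientation: [[0.539, 0.843, -0.004], [0.843, -0.539, 0.003], [0.0, -0.005, -1.0]]
ft_force: [0.5, 0.8, 0.5]
finger_gap: 0.577
```

Emit:
apply_moves(moves="0.3 0 0 0 0;0.3 0 0 0 0;0.3 0 0 -0.03 0;0.3 0 0 -0.09 0;0.3 0 0 -0.15 0")

```text
time: 4.4
eef_pos: [0.5758, -0.1731, 0.3512]
orientation: [[0.539, 0.843, -0.005], [0.843, -0.539, 0.004], [0.0, -0.006, -1.0]]
ft_force: [1.3, -0.2, -1.0]
finger_gap: 0.528
```

Run:
```python
from h import *
plan((.56,0,.42,-15),(.5543,.1425,.42,1),(.5543,.1425,.365,1))
```

```text
t 4.4 p [ 0.5758 -0.1731  0.3512] th -32.59 F [ 1.3 -0.2 -1. ] gap 0.528
-> (0.56, 0, 0.42, -15) shift [ 0.1374 -0.107  -0.0681] turn -0.307 rows 3.0
-> (0.5543, 0.1425, 0.42, 1) shift [ 0.1362 -0.0424  0.    ] turn -0.279 rows 2.3
-> (0.5543, 0.1425, 0.365, 1) shift [0.    0.    0.055] turn -0.0 rows 0.9
```

Emit:
apply_moves(moves="0.3 0.137 -0.107 -0.068 -0.307;0.3 0.137 -0.107 -0.068 -0.307;0.3 0.137 -0.107 -0.068 -0.307;0.3 0.137 -0.107 -0.068 -0.307;0.3 0.137 -0.107 -0.068 -0.307")

```text
time: 5.03
eef_pos: [0.5596, -0.0006, 0.4194]
orientation: [[0.259, 0.966, -0.006], [0.966, -0.259, 0.003], [0.002, -0.007, -1.0]]
ft_force: [-0.5, -1.7, -0.8]
finger_gap: 0.529
```

Emit:
apply_moves(moves="0.3 0.136 -0.042 0 -0.279;0.3 0.136 -0.042 0 -0.279;0.3 0.136 -0.042 0.04 -0.279;0.3 0.136 -0.042 0.04 -0.279;0.3 0.136 -0.042 0.04 -0.279")

```text
time: 5.65
eef_pos: [0.5546, 0.1402, 0.3801]
orientation: [[-0.015, 1.0, -0.006], [1.0, 0.015, 0.003], [0.003, -0.006, -1.0]]
ft_force: [0.6, 0.2, -0.9]
finger_gap: 0.529
```

Run:
```python
from h import *
plan((.5543,.1425,.375,1)); b=cam('scene')
u=proj(b,[.5543,.1425,.19]).astype(int)
cv2.imwrite('pics/g2.png',cv2.resize(b['frame'][u[1]-60:u[1]+60,u[0]-70:u[0]+70],(770,660)[:2] if 0 else (700,600),interpolation=cv2.INTER_CUBIC))
P=pts(b); print(rect(P,.17,.2,(.556,.143),.06))
```

```text
t 5.65 p [0.5546 0.1402 0.3801] th 0.88 F [ 0.6  0.2 -0.9] gap 0.529
-> (0.5543, 0.1425, 0.375, 1) shift [ 0.0023 -0.0002  0.0052] turn -0.002 rows 0.1
(array([559.9, 145.7]), array([112.8,  71.1]), 75.0, 438, np.float64(194.6))
```

View pics/g2.png

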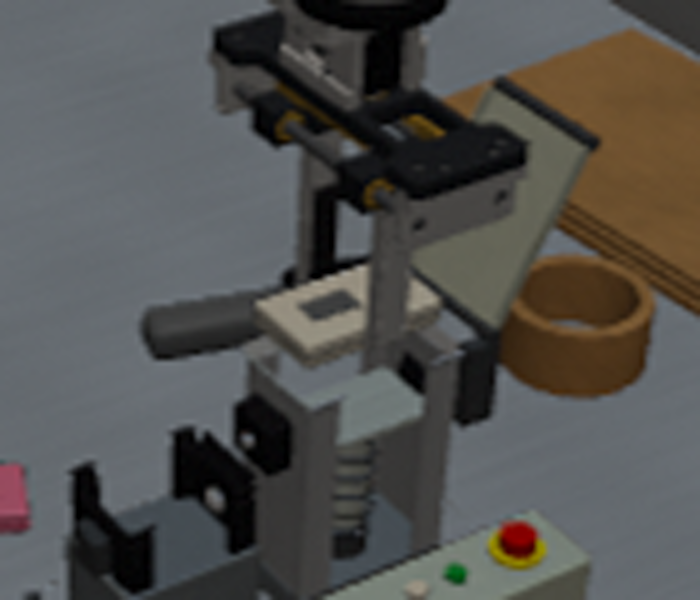

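Run:
```python
from h import *
s=get_state();p=s['eef_pos']; zt=p[2]-.1992
b=cam('scene');P=pts(b);x,y,z=np.moveaxis(P,-1,0)
f=b['frame'].astype(int)
m=(z>zt+.010)&(z<zt+.020)&(abs(x-.555)<.06)&(abs(y-.14)<.08)
q=P[m];print(len(q),zt)
for a in np.arange(.08,.21,.006):
    k=q[(q[:,1]>=a)&(q[:,1]<a+.006)]
    if len(k): print(round(a,3),len(k),k[:,0].min().round(3),k[:,0].max().round(3),np.median(k[:,2]).round(4))
m=(z>zt-.001)&(z<zt+.020)&(abs(x-.555)<.06)&(abs(y-.14)<.08);q=P[m];print(np.percentile(q[:,1],[0,.5,1,2,98,99,100]))
# the guides from the same camera
m=(z>.13)&(z<.169)&(abs(x-.555)<.05)&(y>.07)&(y<.22);q=P[m]
for a in np.arange(.08,.22,.006):
    k=q[(q[:,1]>=a)&(q[:,1]<a+.006)]
    if len(k): print('g',round(a,3),len(k),k[:,0].min().round(3),k[:,0].max().round(3),k[:,2].max().round(4))
```

```text
404 0.18175677661078377
0.092 27 0.533 0.581 0.1952
0.098 29 0.529 0.581 0.196
0.104 28 0.531 0.58 0.1961
0.11 26 0.531 0.581 0.1961
0.116 30 0.529 0.581 0.1958
0.122 29 0.523 0.583 0.1956
0.128 49 0.519 0.592 0.1971
0.134 27 0.529 0.593 0.1969
0.14 20 0.526 0.592 0.1963
0.146 17 0.527 0.591 0.197
0.152 7 0.53 0.579 0.1959
0.158 7 0.532 0.579 0.1948
0.164 11 0.53 0.579 0.1946
0.17 13 0.56 0.578 0.1956
0.176 6 0.555 0.579 0.196
0.182 1 0.563 0.563 0.1925
0.206 15 0.529 0.595 0.1929
[0.09308527 0.09384673 0.09395794 0.09444178 0.2170314  0.21785436
 0.21940431]
g 0.08 25 0.539 0.578 0.1473
g 0.086 41 0.535 0.586 0.1652
g 0.092 99 0.524 0.593 0.1664
g 0.098 28 0.523 0.593 0.167
g 0.104 36 0.522 0.591 0.166
g 0.11 12 0.525 0.589 0.1639
g 0.164 4 0.53 0.586 0.1566
g 0.17 22 0.526 0.59 0.1669
g 0.176 30 0.527 0.59 0.1654
g 0.182 92 0.528 0.595 0.1655
g 0.188 60 0.55 0.595 0.1689
g 0.194 27 0.587 0.596 0.168
g 0.2 20 0.584 0.596 0.1682
g 0.206 13 0.591 0.594 0.1669
```

Run:
```python
from h import *
plan((.5565,.146,.352,1))
```

```text
t 5.75 p [0.5548 0.1403 0.3813] th 0.87 F [-0.   0.2 -1. ] gap 0.528
-> (0.5565, 0.146, 0.352, 1) shift [0.0056 0.0019 0.0293] turn -0.002 rows 0.5
```

Emit:
apply_moves(moves="0.3 0.004 0.002 0.008 0;0.3 0.004 0.002 0.015 0;0.3 0.004 0.002 0.022 0;0.3 0.004 0.002 0.027 0;0.3 0.004 0.002 0.027 0")

```text
time: 6.38
eef_pos: [0.5564, 0.1445, 0.3536]
orientation: [[-0.015, 1.0, -0.005], [1.0, 0.015, 0.003], [0.003, -0.005, -1.0]]
ft_force: [-0.4, -0.8, -0.0]
finger_gap: 0.527
```

Run:
```python
from h import *
plan(); s=get_state(); print(s['ft_torque'],s['orientation'])
b=cam('scene');P=pts(b);x,y,z=np.moveaxis(P,-1,0); zt=s['eef_pos'][2]-.1992
m=(z>zt+.012)&(z<zt+.020)&(abs(x-.555)<.023)&(abs(y-.14)<.06);q=P[m]
q=q-q.mean(0);print(np.polyfit(q[:,1],q[:,2],1),len(q))
u=proj(b,[.5543,.1425,.17]).astype(int)
cv2.imwrite('pics/g3.png',cv2.resize(b['frame'][u[1]-40:u[1]+40,u[0]-50:u[0]+50],(750,600),interpolation=cv2.INTER_CUBIC))
```

```text
t 6.38 p [0.5564 0.1445 0.3536] th 0.88 F [-0.4 -0.8 -0. ] gap 0.527
[-0.02603742 -0.09195328 -0.03449577] [[-0.01535995  0.99986974 -0.0049576 ]
 [ 0.99987647  0.01537621  0.00325842]
 [ 0.00333423 -0.00490694 -0.9999824 ]]
[ 1.40974961e-02 -2.01203028e-17] 227
```

View pics/g3.png

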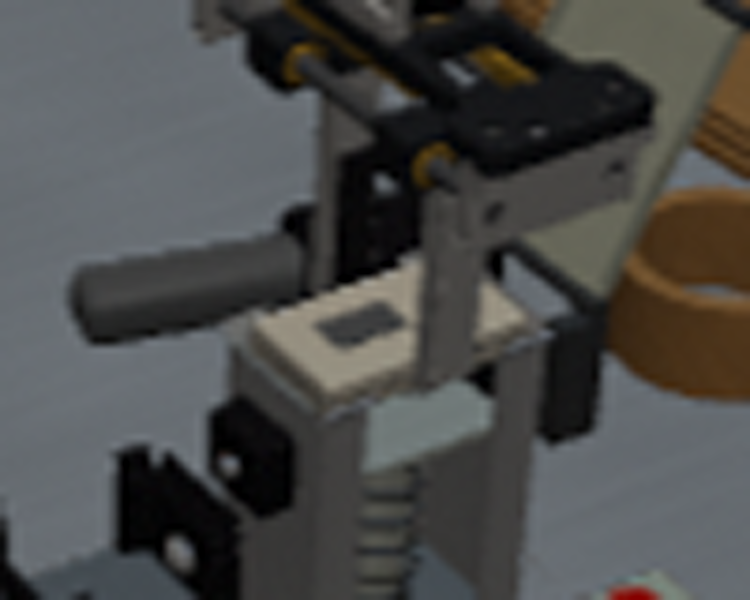

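Emit:
apply_moves(moves="0.3 0 0 0.005 0;0.3 0 0 0.01 0;0.3 0 0 0.015 0;0.3 0 0 0.02 0;0.3 0 0 0.025 0", force=50)

```text
time: 7.05
eef_pos: [0.5568, 0.1445, 0.3296]
orientation: [[-0.015, 1.0, -0.003], [1.0, 0.015, 0.003], [0.003, -0.003, -1.0]]
ft_force: [0.1, -1.0, 4.0]
finger_gap: 0.528
```

Emit:
apply_moves(moves="0.3 0 0 0.006 0;0.3 0 0 0.012 0;0.3 0 0 0.017 0;0.3 0 0 0.022 0;0.3 0 0 0.022 0")

```text
time: 7.68
eef_pos: [0.5569, 0.1446, 0.3075]
orientation: [[-0.015, 1.0, -0.002], [1.0, 0.015, 0.003], [0.003, -0.002, -1.0]]
ft_force: [1.0, -0.7, 5.3]
finger_gap: 0.524
```

Emit:
apply_moves(moves="0.75 0 0 0 0;0.75 0 0 0 0;0.75 0 0 -0.02 0;0.75 0 0 -0.08 0;0.75 0 0 -0.1 0", force=40)

```text
time: 8.3
eef_pos: [0.5578, 0.1444, 0.4131]
orientation: [[-0.015, 1.0, 0.006], [1.0, 0.015, 0.004], [0.004, 0.006, -1.0]]
ft_force: [0.5, 0.3, 0.1]
finger_gap: 0.75
```

Run:
```python
from h import *
plan((.5642,-.05,.41,0),(.5642,-.289,.26,-1),(.5642,-.289,.202,-1))
b=cam('scene');P=pts(b);x,y,z=np.moveaxis(P,-1,0)
for n in('scene',):
    for d in recognise(n,'logger1'): print(np.round(d['location'],3),round(d['conf'],2))
m=(abs(x-.556)<.02)&(abs(y-.143)<.03)&(z>.08);print('z in column',np.percentile(z[m],[10,50,90]),m.sum())
u=proj(b,[.5543,.1425,.13]).astype(int)
cv2.imwrite('pics/g4.png',cv2.resize(b['frame'][u[1]-40:u[1]+40,u[0]-50:u[0]+50],(500,400),interpolation=cv2.INTER_CUBIC))
```

```text
t 8.3 p [0.5578 0.1444 0.4131] th 0.87 F [0.5 0.3 0.1] gap 0.75
-> (0.5642, -0.05, 0.41, 0) shift [-0.1945  0.0035  0.0023] turn 0.015 rows 3.1
-> (0.5642, -0.289, 0.26, -1) shift [-0.239  0.     0.15 ] turn 0.017 rows 4.5
-> (0.5642, -0.289, 0.202, -1) shift [0.    0.    0.058] turn -0.0 rows 0.9
[ 0.769 -0.193  0.02 ] 0.84
[ 0.573 -0.294  0.017] 0.8
[0.565 0.151 0.127] 0.76
[ 0.44  -0.304  0.019] 0.76
[ 0.395 -0.019  0.012] 0.66
[ 0.459 -0.156  0.016] 0.65
[0.57  0.226 0.218] 0.47
z in column [0.12520039 0.36580931 0.53131894] 832
```

View pics/g4.png

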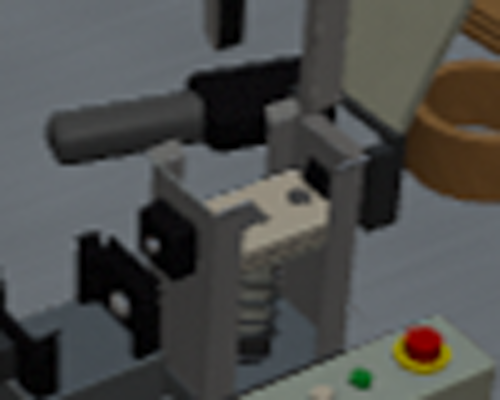

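The picture shows logger 1 latched under both catches (top at 0.125 m by depth). Next: logger 2.

Emit:
apply_moves(moves="0.75 -0.195 0.006 0 0.015;0.75 -0.195 0.006 0 0.015;0.75 -0.195 0.006 0 0.015;0.75 -0.195 0.006 0 0.015;0.75 -0.195 0.006 0 0.015")

```text
time: 9.02
eef_pos: [0.5663, -0.0506, 0.4092]
orientation: [[0.001, 1.0, 0.002], [1.0, -0.001, 0.005], [0.005, 0.002, -1.0]]
ft_force: [-0.1, 0.3, 0.0]
finger_gap: 0.748
```

Emit:
apply_moves(moves="0.75 -0.24 0 0.15 0.017;0.75 -0.24 0 0.15 0.017;0.75 -0.24 0 0.15 0.017;0.75 -0.24 0 0.15 0.017;0.75 -0.24 0 0.15 0.017")

```text
time: 9.65
eef_pos: [0.5663, -0.2896, 0.2551]
orientation: [[0.017, 1.0, -0.001], [1.0, -0.017, 0.008], [0.008, -0.001, -1.0]]
ft_force: [0.3, 0.2, -0.3]
finger_gap: 0.75
```

Run:
```python
from h import *
plan((.565,-.2907,.202,-1))
b=cam('scene');P=pts(b);print(rect(P,.010,.02,(.567,-.2907),.048))
```

```text
t 9.65 p [ 0.5663 -0.2896  0.2551] th -0.97 F [ 0.3  0.2 -0.3] gap 0.75
-> (0.565, -0.2907, 0.202, -1) shift [-0.0015 -0.0012  0.0531] turn 0.0 rows 0.8
(array([ 566.6, -291.1]), array([85.6, 54.2]), 87.1, 488, np.float64(15.3))
```

Emit:
apply_moves(moves="0.75 -0.003 -0.001 0.03 0;0.75 -0.003 -0.001 0.054 0;0.75 -0.003 -0.001 0.054 0;0.3 -0.003 -0.001 0.054 0;0.3 -0.003 -0.001 0.054 0")

```text
time: 10.32
eef_pos: [0.565, -0.293, 0.1996]
orientation: [[0.017, 1.0, -0.002], [1.0, -0.017, 0.007], [0.007, -0.002, -1.0]]
ft_force: [0.7, 0.9, 1.0]
finger_gap: 0.573
```

Emit:
apply_moves(moves="0.3 0 0 0 0;0.3 0 0 0 0;0.3 0 0 -0.03 0;0.3 0 0 -0.09 0;0.3 0 0 -0.15 0")

```text
time: 10.95
eef_pos: [0.5647, -0.2939, 0.3499]
orientation: [[0.018, 1.0, -0.004], [1.0, -0.018, 0.009], [0.009, -0.004, -1.0]]
ft_force: [0.8, -0.7, -0.5]
finger_gap: 0.528
```

Run:
```python
from h import *
plan((.56,-.09,.43,0),(.5565,.1425,.42,1))
print(np.array(get_state()['orientation'])[:,2]*.2)
```

```text
t 10.95 p [ 0.5647 -0.2939  0.3499] th -1.0 F [ 0.8 -0.7 -0.5] gap 0.528
-> (0.56, -0.09, 0.43, 0) shift [ 0.2045 -0.0086 -0.0782] turn -0.018 rows 3.5
-> (0.5565, 0.1425, 0.42, 1) shift [ 0.2325 -0.0035  0.01  ] turn -0.017 rows 3.7
[-0.00083147  0.00182096 -0.19998998]
```

Emit:
apply_moves(moves="0.3 0.205 -0.009 -0.078 -0.018;0.3 0.205 -0.009 -0.078 -0.018;0.3 0.205 -0.009 -0.078 -0.018;0.3 0.205 -0.009 -0.078 -0.018;0.3 0.205 -0.009 -0.078 -0.018")

```text
time: 11.58
eef_pos: [0.5594, -0.0878, 0.4305]
orientation: [[-0.004, 1.0, -0.003], [1.0, 0.004, 0.009], [0.009, -0.003, -1.0]]
ft_force: [0.7, -0.7, -1.1]
finger_gap: 0.524
```

Emit:
apply_moves(moves="0.3 0.229 -0.003 0 -0.017;0.3 0.229 -0.003 0 -0.017;0.3 0.229 -0.003 0 -0.017;0.3 0.229 -0.003 0.03 -0.017;0.3 0.229 -0.003 0.045 -0.017")

```text
time: 12.2
eef_pos: [0.5549, 0.1427, 0.3844]
orientation: [[-0.023, 1.0, -0.008], [1.0, 0.023, 0.008], [0.008, -0.008, -1.0]]
ft_force: [0.0, 0.1, -0.8]
finger_gap: 0.527
```

```bash
cat >> h.py <<'E'
def held():
    s=get_state(); R=np.array(s['orientation']); tip=s['eef_pos']+.1992*R[:,2]
    b=cam('scene');P=pts(b);x,y,z=np.moveaxis(P,-1,0)
    m=(z>tip[2]+.010)&(z<tip[2]+.019)&(abs(x-tip[0])<.04)&(abs(y-tip[1])<.075); q=P[m]
    lo=q[(q[:,1]<tip[1]-.02)]; hi=q[(q[:,1]>tip[1]+.02)&(q[:,1]<tip[1]+.055)]
    print('tip',tip.round(4),'ylo',np.percentile(lo[:,1],[0,1,3]).round(4),'yhi',np.percentile(hi[:,1],[95,98,100]).round(4),'x',np.percentile(lo[:,0],[1,99]).round(4),'z',np.median(lo[:,2]),np.median(hi[:,2]),len(lo),len(hi))
E
python3 - <<'E'
from h import *
plan(); held()
E
```

```text
t 12.2 p [0.5549 0.1427 0.3844] th 1.34 F [ 0.   0.1 -0.8] gap 0.527
tip [0.5534 0.1443 0.1852] ylo [0.1002 0.1004 0.1006] yhi [0.1852 0.1858 0.1861] x [0.5321 0.5805] z 0.19979989330964742 0.19995386097104761 125 44
```

Emit:
apply_moves(moves="0.3 -0.0025 0.0025 0.008 0;0.3 -0.0025 0.0025 0.015 0;0.3 -0.0025 0.0025 0.022 0;0.3 -0.0025 0.0025 0.028 0;0.3 -0.0025 0.0025 0.034 0", force=55)

```text
time: 12.88
eef_pos: [0.557, 0.139, 0.3484]
orientation: [[-0.021, 1.0, -0.01], [1.0, 0.021, 0.007], [0.008, -0.01, -1.0]]
ft_force: [0.2, 0.5, -0.5]
finger_gap: 0.524
```

Run:
```python
from h import *
plan(); held()
```

```text
t 12.88 p [0.557  0.139  0.3484] th 1.22 F [ 0.2  0.5 -0.5] gap 0.524
tip [0.555  0.1405 0.1493] ylo [0.0886 0.0895 0.0904] yhi [0.1918 0.1933 0.1941] x [0.523  0.5904] z 0.16387043560114067 0.16323333581369504 159 91
```

Emit:
apply_moves(moves="0.3 0 0 0.005 0;0.3 0 0 0.01 0;0.3 0 0 0.015 0;0.3 0 0 0.02 0;0.3 0 0 0.024 0")

```text
time: 13.55
eef_pos: [0.557, 0.1392, 0.324]
orientation: [[-0.022, 1.0, -0.009], [1.0, 0.022, 0.007], [0.007, -0.008, -1.0]]
ft_force: [1.0, -0.9, 5.3]
finger_gap: 0.528
```

Emit:
apply_moves(moves="0.3 0 0 0.005 0;0.3 0 0 0.01 0;0.3 0 0 0.015 0;0.3 0 0 0.018 0;0.3 0 0 0.018 0")

```text
time: 14.18
eef_pos: [0.557, 0.1392, 0.3064]
orientation: [[-0.022, 1.0, -0.008], [1.0, 0.022, 0.007], [0.007, -0.008, -1.0]]
ft_force: [-2.3, -0.7, 7.1]
finger_gap: 0.528
```

Emit:
apply_moves(moves="0.75 0 0 0 0;0.75 0 0 0 0;0.75 0 0 -0.02 0;0.75 0 0 -0.08 0;0.75 0 0 -0.1 0", force=40)

```text
time: 14.8
eef_pos: [0.5585, 0.1387, 0.4117]
orientation: [[-0.022, 1.0, -0.001], [1.0, 0.022, 0.007], [0.007, -0.0, -1.0]]
ft_force: [0.7, -0.9, 0.0]
finger_gap: 0.748
```

```bash
cat >> h.py <<'E'
def column():
    for n in('scene','top'):
        b=cam(n);P=pts(b);x,y,z=np.moveaxis(P,-1,0)
        m=(abs(x-.557)<.015)&(abs(y-.1405)<.022)&(z>.09)&(z<.17);
        if m.sum(): print(n,'z in column',np.percentile(z[m],[10,50,90]).round(4),m.sum())
        print([ (np.round(d['location'],3).tolist(),round(d['conf'],2)) for d in recognise(n,'logger1')])
E
python3 - <<'E'
from h import *
plan((.433,-.17,.4,6),(.430,-.304,.25,10.2)); column()
c=cam('scene'); print('L3',rect(pts(c),.010,.02,(.43,-.304),.05))
E
```

```text
t 14.8 p [0.5585 0.1387 0.4117] th 1.25 F [ 0.7 -0.9  0. ] gap 0.748
-> (0.433, -0.17, 0.4, 6) shift [-0.3059 -0.1322  0.0096] turn -0.083 rows 5.3
-> (0.43, -0.304, 0.25, 10.2) shift [-0.133 -0.017  0.15 ] turn -0.073 rows 3.2
scene z in column [0.1232 0.1259 0.1276] 71
[([0.436, -0.304, 0.019], 0.88), ([0.394, -0.02, 0.011], 0.75), ([0.463, -0.157, 0.016], 0.68), ([0.578, 0.144, 0.104], 0.57), ([0.567, 0.151, 0.125], 0.57), ([0.772, -0.193, 0.016], 0.56)]
[([0.761, -0.19, 0.017], 0.73), ([0.449, -0.148, 0.018], 0.65), ([0.428, -0.298, 0.013], 0.63), ([0.385, -0.017, 0.014], 0.55)]
L3 (array([ 433. , -303.4]), array([86.2, 52.6]), -78.9, 440, np.float64(15.0))
```

Emit:
apply_moves(moves="0.75 -0.306 -0.132 0.01 -0.083;0.75 -0.306 -0.132 0.01 -0.083;0.75 -0.306 -0.132 0.01 -0.083;0.75 -0.306 -0.132 0.01 -0.083;0.75 -0.306 -0.132 0.01 -0.083")

```text
time: 15.68
eef_pos: [0.4384, -0.1519, 0.3926]
orientation: [[-0.105, 0.994, -0.014], [0.994, 0.105, 0.008], [0.01, -0.013, -1.0]]
ft_force: [0.1, -0.5, -0.2]
finger_gap: 0.753
```

Emit:
apply_moves(moves="0.75 -0.145 -0.016 0.15 -0.078;0.75 -0.145 -0.016 0.15 -0.078;0.75 -0.145 -0.016 0.15 -0.078;0.75 -0.145 -0.016 0.15 -0.078;0.75 -0.145 -0.016 0.15 -0.078")

```text
time: 16.3
eef_pos: [0.4342, -0.2963, 0.238]
orientation: [[-0.18, 0.984, -0.019], [0.984, 0.18, 0.014], [0.017, -0.016, -1.0]]
ft_force: [0.2, -0.1, 0.3]
finger_gap: 0.747
```

Run:
```python
from h import *
plan((.431,-.3035,.202,10.7)); print(np.array(get_state()['orientation'])[:,2]*.2)
c=cam('scene'); print('L3',rect(pts(c),.010,.02,(.43,-.304),.05))
```

```text
t 16.3 p [ 0.4342 -0.2963  0.238 ] th 10.38 F [ 0.2 -0.1  0.3] gap 0.747
-> (0.431, -0.3035, 0.202, 10.7) shift [-0.0071 -0.0039  0.036 ] turn -0.006 rows 0.6
[-0.00379554  0.00273475 -0.19994528]
L3 (array([ 432.2, -304.7]), array([85.3, 53.6]), -78.4, 362, np.float64(14.9))
```

Emit:
apply_moves(moves="0.75 -0.01 -0.0015 0.02 -0.008;0.75 -0.01 -0.0015 0.034 -0.008;0.75 -0.01 -0.0015 0.034 -0.008;0.3 -0.01 -0.0015 0.034 -0.008;0.3 -0.01 -0.0015 0.034 -0.008")

```text
time: 16.98
eef_pos: [0.4349, -0.3057, 0.2064]
orientation: [[-0.189, 0.982, -0.016], [0.982, 0.189, 0.011], [0.013, -0.014, -1.0]]
ft_force: [0.6, -0.1, 0.8]
finger_gap: 0.575
```

Emit:
apply_moves(moves="0.3 0 0 0 0;0.3 0 0 0 0;0.3 0 0 -0.03 0;0.3 0 0 -0.09 0;0.3 0 0 -0.15 0")

```text
time: 17.6
eef_pos: [0.437, -0.307, 0.3576]
orientation: [[-0.189, 0.982, -0.017], [0.982, 0.189, 0.011], [0.014, -0.014, -1.0]]
ft_force: [0.7, -0.9, -0.8]
finger_gap: 0.528
```

Run:
```python
from h import *
plan((.49,-.09,.43,6),(.5605,.138,.385,1))
print(np.array(get_state()['orientation'])[:,2]*.2)
```

```text
t 17.6 p [ 0.437  -0.307   0.3576] th 10.91 F [ 0.7 -0.9 -0.8] gap 0.528
-> (0.49, -0.09, 0.43, 6) shift [ 0.2041  0.0921 -0.0708] turn 0.086 rows 3.8
-> (0.5605, 0.138, 0.385, 1) shift [0.2194 0.0939 0.045 ] turn 0.087 rows 3.9
[-0.0033471   0.00229234 -0.19995885]
```

Emit:
apply_moves(moves="0.3 0.204 0.092 -0.072 0.086;0.3 0.204 0.092 -0.072 0.086;0.3 0.204 0.092 -0.072 0.086;0.3 0.204 0.092 -0.072 0.086;0.3 0.204 0.092 -0.072 0.086")

```text
time: 18.23
eef_pos: [0.4904, -0.0878, 0.4327]
orientation: [[-0.109, 0.994, -0.014], [0.994, 0.109, 0.01], [0.012, -0.013, -1.0]]
ft_force: [0.1, -0.1, -1.5]
finger_gap: 0.525
```

Emit:
apply_moves(moves="0.3 0.219 0.094 0 0.087;0.3 0.219 0.094 0 0.087;0.3 0.219 0.094 0 0.087;0.3 0.219 0.094 0.03 0.087;0.3 0.219 0.094 0.038 0.087")

```text
time: 18.85
eef_pos: [0.5594, 0.1421, 0.3928]
orientation: [[-0.025, 1.0, -0.019], [1.0, 0.025, 0.01], [0.011, -0.019, -1.0]]
ft_force: [0.0, 0.0, -1.0]
finger_gap: 0.524
```

Run:
```python
from h import *
plan(); held()
```

```text
t 18.85 p [0.5594 0.1421 0.3928] th 1.45 F [ 0.  0. -1.] gap 0.524
tip [0.5556 0.1441 0.1936] ylo [0.1065 0.1067 0.1071] yhi [0.1826 0.1831 0.1835] x [0.5397 0.574 ] z 0.20408069186074673 0.20417716200426383 10 4
```

```bash
sed -i 's/def held():/def held(o=0):/; s/tip\[2\]+.010/tip[2]+.010-o/; s/tip\[2\]+.019/tip[2]+.019-o/' h.py
python3 - <<'E'
from h import *
plan(); held(.0065)
E
```

```text
t 18.9 p [0.5592 0.1406 0.3925] th 1.34 F [-0.7 -0.8 -1.1] gap 0.524
tip [0.5552 0.1425 0.1934] ylo [0.0986 0.0996 0.1   ] yhi [0.1843 0.1851 0.1873] x [0.5333 0.5823] z 0.20116621015353087 0.20083715730483553 115 42
```

Emit:
apply_moves(moves="0.3 -0.0015 0.0005 0.01 0;0.3 -0.0015 0.0005 0.018 0;0.3 -0.0015 0.0005 0.026 0;0.3 -0.0015 0.0005 0.034 0;0.3 -0.0015 0.0005 0.038 0", force=60)

```text
time: 19.58
eef_pos: [0.559, 0.1385, 0.3552]
orientation: [[-0.022, 1.0, -0.019], [1.0, 0.022, 0.01], [0.01, -0.019, -1.0]]
ft_force: [0.5, 0.1, -1.3]
finger_gap: 0.522
```

Emit:
apply_moves(moves="0.3 0 0 0.004 0;0.3 0 0 0.008 0;0.3 0 0 0.012 0;0.3 0 0 0.016 0;0.3 0 0 0.02 0")

```text
time: 20.2
eef_pos: [0.5592, 0.1388, 0.3364]
orientation: [[-0.022, 1.0, -0.016], [1.0, 0.022, 0.01], [0.01, -0.016, -1.0]]
ft_force: [-0.2, 0.7, 5.6]
finger_gap: 0.525
```

Run:
```python
from h import *
plan(); held(.0065)
```

```text
t 20.2 p [0.5592 0.1388 0.3364] th 1.24 F [-0.2  0.7  5.6] gap 0.525
tip [0.556  0.1407 0.1372] ylo [0.0747 0.0755 0.0769] yhi [0.1904 0.1911 0.1941] x [0.5295 0.5875] z 0.14496143152372376 0.14505225069863975 150 78
```

Emit:
apply_moves(moves="0.3 0 0 0.005 0;0.3 0 0 0.01 0;0.3 0 0 0.015 0;0.3 0 0 0.02 0;0.3 0 0 0.025 0")

```text
time: 20.88
eef_pos: [0.5591, 0.1391, 0.3119]
orientation: [[-0.022, 1.0, -0.014], [1.0, 0.022, 0.01], [0.011, -0.014, -1.0]]
ft_force: [-0.8, 0.0, 8.5]
finger_gap: 0.52
```

Run:
```python
from h import *
plan(); column()
```

```text
t 20.88 p [0.5591 0.1391 0.3119] th 1.24 F [-0.8  0.   8.5] gap 0.52
scene z in column [0.1195 0.121  0.1229] 34
[([0.46, -0.155, 0.016], 0.98), ([0.394, -0.021, 0.015], 0.61), ([0.771, -0.196, 0.018], 0.6), ([0.572, 0.142, 0.122], 0.46)]
[([0.386, -0.017, 0.017], 0.77), ([0.549, 0.25, 0.267], 0.69), ([0.761, -0.187, 0.017], 0.66)]
```

Emit:
apply_moves(moves="0.75 0 0 0 0;0.75 0 0 0 0;0.75 0 0 -0.02 0;0.75 0 0 -0.08 0;0.75 0 0 -0.1 0", force=40)

```text
time: 21.7
eef_pos: [0.5613, 0.1381, 0.4174]
orientation: [[-0.022, 1.0, -0.007], [1.0, 0.022, 0.011], [0.011, -0.006, -1.0]]
ft_force: [0.0, 0.4, -0.3]
finger_gap: 0.747
```

Run:
```python
from h import *
column()
for n in('scene','top'):
  c=cam(n); P=pts(c); print(n,'cart',rect(P,.033,.045,(.51,-.4315),.05),[(np.round(d['location'],3).tolist(),round(d['conf'],2)) for d in recognise(n,'cartridge')])
plan((.535,-.15,.4,2.5),(.511,-.4315,.30,4)); print(np.array(get_state()['orientation'])[:,2]*.2)
c=cam('scene');u=proj(c,[.557,.1405,.13]).astype(int)
cv2.imwrite('pics/g5.png',cv2.resize(c['frame'][u[1]-45:u[1]+45,u[0]-55:u[0]+55],(550,450),interpolation=cv2.INTER_CUBIC))
```

```text
scene z in column [0.1236 0.1261 0.1277] 74
[([0.395, -0.022, 0.011], 0.95), ([0.459, -0.155, 0.015], 0.7), ([0.567, 0.152, 0.127], 0.58), ([0.769, -0.195, 0.02], 0.55), ([0.29, -0.281, 0.014], 0.29)]
[([0.452, -0.152, 0.016], 0.92), ([0.388, -0.02, 0.017], 0.73), ([0.763, -0.19, 0.015], 0.67)]
scene cart (array([ 514.3, -431.5]), array([59.9, 47.6]), -87.7, 360, np.float64(37.2)) [([0.53, -0.432, 0.039], 0.77), ([0.709, -0.411, 0.065], 0.66), ([0.324, 0.252, 0.03], 0.41)]
top cart (array([ 508. , -429.7]), array([61.5, 41.7]), -87.9, 241, np.float64(39.7)) [([0.443, 0.403, 0.05], 0.53)]
t 22.1 p [0.5602 0.138  0.4099] th 1.24 F [-0.7  1.4  0. ] gap 0.749
-> (0.535, -0.15, 0.4, 2.5) shift [-0.2875 -0.0313  0.0075] turn -0.022 rows 4.6
-> (0.511, -0.4315, 0.3, 4) shift [-0.2802 -0.0363  0.1   ] turn -0.026 rows 4.8
[-0.00359383  0.00201435 -0.19995756]
```

View pics/g5.png

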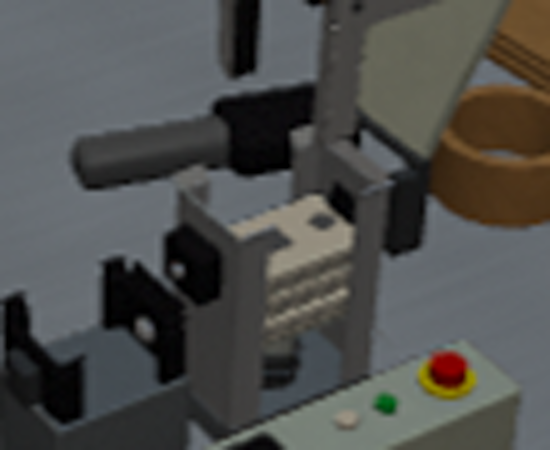

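Emit:
apply_moves(moves="0.75 -0.288 -0.03 0.008 -0.01;0.75 -0.288 -0.03 0.008 -0.01;0.75 -0.288 -0.03 0.008 -0.01;0.75 -0.288 -0.03 0.008 -0.01;0.75 -0.288 -0.03 0.008 -0.01")

```text
time: 22.78
eef_pos: [0.5357, -0.1529, 0.3988]
orientation: [[-0.029, 0.999, -0.019], [1.0, 0.03, 0.011], [0.011, -0.018, -1.0]]
ft_force: [-0.3, -0.5, 0.1]
finger_gap: 0.752
```

Emit:
apply_moves(moves="0.75 -0.283 -0.025 0.13 -0.007;0.75 -0.283 -0.025 0.13 -0.007;0.75 -0.283 -0.025 0.13 -0.007;0.75 -0.283 -0.025 0.13 -0.007;0.75 -0.283 -0.025 0.13 -0.007")

```text
time: 23.4
eef_pos: [0.5163, -0.4345, 0.2655]
orientation: [[-0.036, 0.999, -0.019], [0.999, 0.036, 0.012], [0.012, -0.019, -1.0]]
ft_force: [0.8, 1.0, 0.2]
finger_gap: 0.75
```

Run:
```python
from h import *
c=cam('scene'); P=pts(c); print('cart',rect(P,.033,.045,(.51,-.4315),.05))
z=np.array(get_state()['orientation'])[:,2]*.2;print(z)
plan((.5115-z[0],-.4315-z[1],.211,2.2))
```

```text
cart (array([ 514.6, -431.7]), array([59.5, 48.1]), -87.1, 278, np.float64(37.1))
[-0.00460297  0.00248706 -0.19993156]
t 23.45 p [ 0.5139 -0.4394  0.2608] th 1.83 F [-4.5 -1.6 -1.3] gap 0.751
-> (np.float64(0.5161029696267199), np.float64(-0.4339870561528159), 0.211, 2.2) shift [0.0047 0.0035 0.0498] turn -0.006 rows 0.8
```

Emit:
apply_moves(moves="0.75 0.004 0.003 0 -0.006;0.75 0.004 0.003 0 -0.006;0.75 0.004 0.003 0.015 -0.006;0.75 0.004 0.003 0.035 -0.006;0.75 0.004 0.003 0.049 -0.006")

```text
time: 24.08
eef_pos: [0.5154, -0.4337, 0.2098]
orientation: [[-0.038, 0.999, -0.024], [0.999, 0.039, 0.014], [0.015, -0.024, -1.0]]
ft_force: [0.6, -0.4, -0.2]
finger_gap: 0.751
```

Run:
```python
from h import *
plan();s=get_state();z=np.array(s['orientation'])[:,2]*.1992;print(s['eef_pos']+z)
```

```text
t 24.07 p [ 0.5154 -0.4337  0.2098] th 2.22 F [ 0.6 -0.4 -0.2] gap 0.751
[ 0.51059334 -0.43087564  0.01072609]
```

Emit:
apply_moves(moves="0.25 0 0 0 0;0.25 0 0 0 0;0.25 0 0 0 0;0.25 0 0 0 0;0.25 0 0 -0.02 0", force=40)

```text
time: 24.7
eef_pos: [0.5154, -0.4334, 0.2288]
orientation: [[-0.038, 0.999, -0.027], [0.999, 0.039, 0.017], [0.018, -0.026, -0.999]]
ft_force: [0.4, -0.4, -1.0]
finger_gap: 0.446
```

Emit:
apply_moves(moves="0.25 0 0 -0.06 0;0.25 0 0 -0.12 0;0.25 0 0 -0.18 0;0.25 0 0 -0.18 0;0.25 0 0 -0.18 0")

```text
time: 25.32
eef_pos: [0.52, -0.4361, 0.409]
orientation: [[-0.038, 0.999, -0.027], [0.999, 0.039, 0.017], [0.018, -0.026, -0.999]]
ft_force: [-0.4, 0.0, -0.2]
finger_gap: 0.445
```

Run:
```python
from h import *
z=np.array(get_state()['orientation'])[:,2]*.2;print(z)
plan((.54,-.2,.40,2),(.5593-z[0],.0225-z[1],.36,1.1))
```

```text
[-0.00538923  0.00336147 -0.19989912]
t 25.32 p [ 0.52   -0.4361  0.409 ] th 2.22 F [-0.4  0.  -0.2] gap 0.445
-> (0.54, -0.2, 0.4, 2) shift [0.235  0.0294 0.0125] turn 0.004 rows 3.8
-> (np.float64(0.5646892347242869), np.float64(0.019138533181285024), 0.36, 1.1) shift [0.2181 0.0323 0.04  ] turn 0.016 rows 3.6
```

Emit:
apply_moves(moves="0.25 0.235 0.029 0.01 0.004;0.25 0.235 0.029 0.01 0.004;0.25 0.235 0.029 0.01 0.004;0.25 0.235 0.029 0.01 0.004;0.25 0.235 0.029 0.01 0.004")

```text
time: 25.95
eef_pos: [0.5393, -0.1969, 0.4]
orientation: [[-0.039, 0.999, -0.031], [0.999, 0.039, 0.019], [0.021, -0.03, -0.999]]
ft_force: [-0.6, 0.3, -0.2]
finger_gap: 0.445
```

Emit:
apply_moves(moves="0.25 0.218 0.032 0.01 0.016;0.25 0.218 0.032 0.01 0.016;0.25 0.218 0.032 0.01 0.016;0.25 0.218 0.032 0.03 0.016;0.25 0.218 0.032 0.04 0.016")

```text
time: 26.58
eef_pos: [0.5611, 0.0241, 0.3608]
orientation: [[-0.025, 0.999, -0.036], [0.999, 0.026, 0.02], [0.021, -0.035, -0.999]]
ft_force: [-0.1, -0.2, -1.2]
finger_gap: 0.445
```

Run:
```python
from h import *
plan();s=get_state();R=np.array(s['orientation']);t=s['eef_pos']+R[:,2]*.1992;print(t)
b=cam('scene');P=pts(b);x,y,z=np.moveaxis(P,-1,0)
m=(z>t[2]-.012)&(z<t[2]+.03)&(abs(x-t[0])<.05)&(abs(y-t[1])<.05);q=P[m]
print(q.min(0),q.max(0),len(q))
q2=q[(q[:,1]<t[1]-.012)];print(np.percentile(q2,[1,99],axis=0)); q3=q[(q[:,1]>t[1]+.015)];print(np.percentile(q3,[1,99],axis=0))
u=proj(b,[.559,.0225,.14]).astype(int)
cv2.imwrite('pics/g6.png',cv2.resize(b['frame'][u[1]-45:u[1]+45,u[0]-50:u[0]+50],(600,540),interpolation=cv2.INTER_CUBIC))
```

```text
t 26.57 p [0.5611 0.0241 0.3608] th 1.49 F [-0.1 -0.2 -1.2] gap 0.445
[0.5540045  0.02806396 0.16177159]
[ 0.52527936 -0.00500897  0.14987573] [0.59347579 0.05979763 0.19160746] 461
[[ 0.53417869 -0.00401177  0.15033185]
 [ 0.58572437  0.01595576  0.18997335]]
[[0.55935587 0.04468598 0.15032713]
 [0.57787807 0.05949426 0.18884723]]
```

View pics/g6.png

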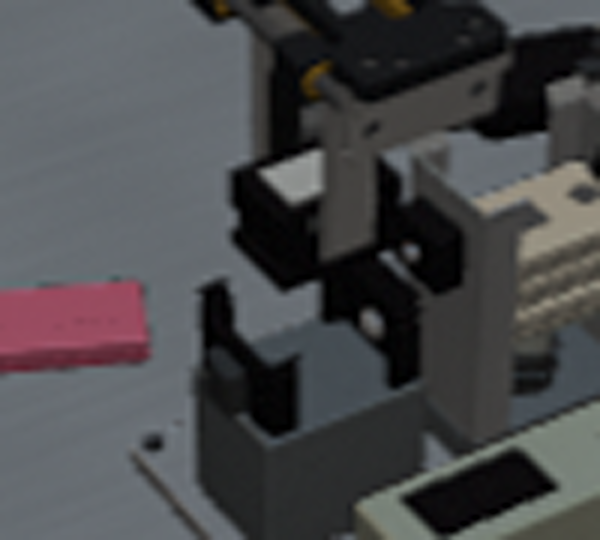

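Emit:
apply_moves(moves="0.25 -0.006 0.005 0 0.007;0.25 -0.006 0.005 0 0.007;0.25 -0.006 0.005 0.01 0.007;0.25 -0.006 0.006 0.02 0.007;0.25 -0.006 0.006 0.03 0.007")

```text
time: 27.25
eef_pos: [0.5658, 0.0176, 0.3286]
orientation: [[-0.016, 0.999, -0.038], [1.0, 0.017, 0.02], [0.02, -0.037, -0.999]]
ft_force: [-0.2, -0.6, -1.5]
finger_gap: 0.451
```

Run:
```python
from h import *
plan();s=get_state();R=np.array(s['orientation']);t=s['eef_pos']+R[:,2]*.1992;print(t,R[2])
b=cam('scene')
u=proj(b,[.559,.0225,.12]).astype(int)
cv2.imwrite('pics/g7.png',cv2.resize(b['frame'][u[1]-35:u[1]+35,u[0]-40:u[0]+40],(640,560),interpolation=cv2.INTER_CUBIC))
```

```text
t 27.25 p [0.5658 0.0176 0.3286] th 0.98 F [-0.2 -0.6 -1.5] gap 0.451
[0.55830131 0.02154315 0.1295922 ] [ 0.02040462 -0.03718269 -0.99910014]
```

View pics/g7.png

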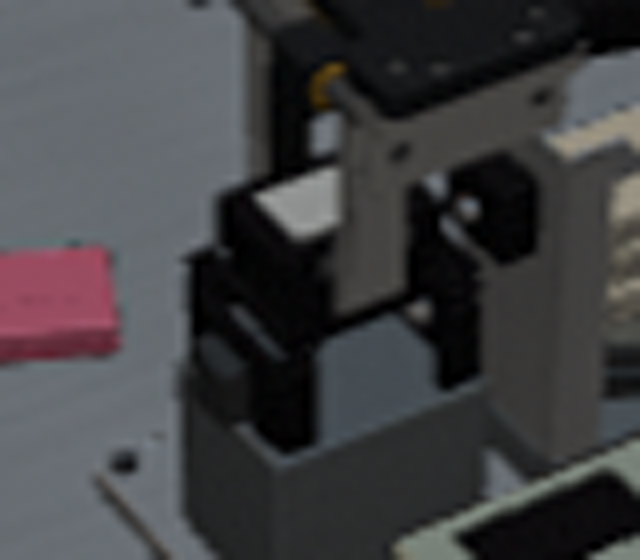

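Emit:
apply_moves(moves="0.25 0 0.001 0.005 0;0.25 0 0.001 0.01 0;0.25 0 0.001 0.015 0;0.25 0 0.001 0.019 0;0.25 0 0.001 0.022 0", force=55)

```text
time: 27.92
eef_pos: [0.5655, 0.0183, 0.3051]
orientation: [[-0.016, 0.999, -0.04], [1.0, 0.017, 0.02], [0.021, -0.039, -0.999]]
ft_force: [0.4, 0.5, 1.6]
finger_gap: 0.442
```

Emit:
apply_moves(moves="0.25 0 0 0.003 0;0.25 0 0 0.006 0;0.25 0 0 0.009 0;0.25 0 0 0.012 0;0.25 0 0 0.013 0")

```text
time: 28.55
eef_pos: [0.566, 0.0185, 0.2957]
orientation: [[-0.017, 0.999, -0.037], [1.0, 0.018, 0.02], [0.02, -0.037, -0.999]]
ft_force: [-6.3, 2.5, 21.4]
finger_gap: 0.443
```

Run:
```python
from h import *
plan();s=get_state();R=np.array(s['orientation']);t=s['eef_pos']+R[:,2]*.1992;print(t,R[2])
b=cam('scene');P=pts(b);x,y,z=np.moveaxis(P,-1,0);f=b['frame'].min(-1)
m=(abs(x-.559)<.025)&(abs(y-.0225)<.035)&(z>.11)&(z<.14);q=P[m];print(np.median(q,0),len(q),np.percentile(q[:,2],[10,90]))
```

```text
t 28.55 p [0.566  0.0185 0.2957] th 1.01 F [-6.3  2.5 21.4] gap 0.443
[0.55858697 0.0224643  0.09670205] [ 0.02042115 -0.03689618 -0.99911043]
[0.55770745 0.01085969 0.12255408] 240 [0.11574571 0.12773465]
```

Emit:
apply_moves(moves="0.7 0 0 0 0;0.7 0 0 0 0;0.7 0 0 -0.02 0;0.7 0 0 -0.05 0;0.1 0 0 -0.07 0", force=20)

```text
time: 29.22
eef_pos: [0.5689, 0.017, 0.3681]
orientation: [[-0.017, 0.999, -0.035], [1.0, 0.017, 0.019], [0.02, -0.034, -0.999]]
ft_force: [-0.2, -0.5, 0.6]
finger_gap: 0.626
```

Run:
```python
from h import *
plan();s=get_state();R=np.array(s['orientation']);t=s['eef_pos']+R[:,2]*.1992;print(t,R[2])
for n in('scene','top'):
    b=cam(n);P=pts(b);x,y,z=np.moveaxis(P,-1,0);f=b['frame'].min(-1)
    m=(abs(x-.559)<.018)&(abs(y-.0225)<.028)&(z>.08)&(z<.14);q=P[m];
    if len(q)<20: continue
    A=np.c_[q[:,:2]-q[:,:2].mean(0),np.ones(len(q))];k=abs(q[:,2]-np.median(q[:,2]))<.006;print(n,np.linalg.lstsq(A[k],q[k,2],rcond=None)[0],len(q),np.percentile(q[:,2],[5,50,95]))
    print('rect',rect(P,.117,.128,(.559,.0225),.033))
b=cam('scene');u=proj(b,[.559,.0225,.12]).astype(int)
cv2.imwrite('pics/g8.png',cv2.resize(b['frame'][u[1]-35:u[1]+35,u[0]-40:u[0]+40],(640,560),interpolation=cv2.INTER_CUBIC))
```

```text
t 29.23 p [0.5689 0.017  0.3681] th 1.0 F [-0.2 -0.5  0.6] gap 0.626
[0.56207476 0.0208698  0.1690607 ] [ 0.0199102  -0.03416732 -0.99921778]
scene [0.0094886  0.00247581 0.12259511] 187 [0.11912744 0.12255188 0.12485985]
rect (array([559.9,  22.2]), array([63.4, 45.8]), -89.1, 249, np.float64(122.5))
```

View pics/g8.png

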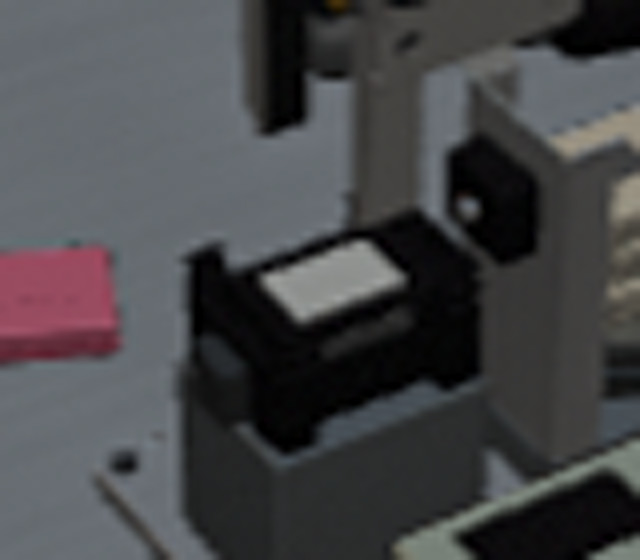

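Emit:
apply_moves(moves="0 0 -0.001 0 0;0 0 -0.001 0 0;0 0 -0.001 0.015 0;0 0 -0.001 0.028 0;0 0 -0.001 0.038 0")

```text
time: 30.0
eef_pos: [0.5662, 0.0179, 0.3273]
orientation: [[-0.017, 0.999, -0.036], [1.0, 0.018, 0.02], [0.02, -0.036, -0.999]]
ft_force: [-0.1, 0.8, -0.3]
finger_gap: 0.006
```

Emit:
apply_moves(moves="0 0 0 0.004 0;0 0 0 0.007 0;0 0 0 0.009 0;0 0 0 0.011 0;0 0 0 0.012 0")

```text
time: 30.62
eef_pos: [0.5669, 0.0181, 0.322]
orientation: [[-0.018, 0.999, -0.036], [1.0, 0.018, 0.019], [0.02, -0.036, -0.999]]
ft_force: [-16.9, 2.0, 37.9]
finger_gap: 0.003
```

Emit:
apply_moves(moves="0 0 0 -0.02 0;0 0 0 -0.06 0;0 0 0 -0.12 0;0 0 0 -0.16 0;0 0 0 -0.16 0")

```text
time: 31.25
eef_pos: [0.5731, 0.015, 0.4864]
orientation: [[-0.018, 0.999, -0.028], [1.0, 0.018, 0.017], [0.018, -0.027, -0.999]]
ft_force: [0.5, -0.7, -0.2]
finger_gap: 0.006
```

Run:
```python
from h import *
plan();s=get_state();R=np.array(s['orientation']);t=s['eef_pos']+R[:,2]*.1992;print(t,R[2])
for n in('scene','top'):
    b=cam(n);P=pts(b);x,y,z=np.moveaxis(P,-1,0);f=b['frame'].min(-1)
    m=(abs(x-.559)<.018)&(abs(y-.0225)<.028)&(z>.08)&(z<.14);q=P[m];
    if len(q)<20: continue
    print(n,len(q),np.percentile(q[:,2],[5,50,95]))
    q=P[(z>.19)&(z<.31)&(abs(x-.555)<.06)&(y>.19)&(y<.28)];print('cover',q.min(0),q.max(0),q[q[:,2].argmax()])
column()
```

```text
t 31.25 p [0.5731 0.015  0.4864] th 1.05 F [ 0.5 -0.7 -0.2] gap 0.006
[0.5676015  0.01849683 0.28730842] [ 0.01799773 -0.02743121 -0.99946166]
scene 192 [0.12012502 0.12280241 0.12495392]
cover [0.51147296 0.20674694 0.19010661] [0.59597566 0.26142302 0.27613938] [0.56264904 0.25417959 0.27613938]
scene z in column [0.1239 0.1258 0.1279] 71
[([0.458, -0.159, 0.018], 0.95), ([0.565, 0.153, 0.128], 0.79), ([0.768, -0.19, 0.018], 0.7), ([0.394, -0.02, 0.011], 0.63), ([0.58, 0.145, 0.088], 0.54), ([0.582, 0.145, 0.104], 0.46)]
top z in column [0.1241 0.1267 0.1289] 58
[([0.765, -0.188, 0.02], 0.8), ([0.378, -0.036, 0.018], 0.76), ([0.447, -0.151, 0.014], 0.65)]
```

Emit:
apply_moves(moves="0 0.02 -0.002 -0.025 0;0 0.08 -0.003 -0.025 0;0 0.14 -0.005 -0.025 0;0 0.2 -0.007 -0.025 0;0 0.26 -0.007 -0.024 0")

```text
time: 32.17
eef_pos: [0.5615, 0.2763, 0.5082]
orientation: [[-0.018, 0.999, -0.041], [1.0, 0.018, 0.019], [0.02, -0.041, -0.999]]
ft_force: [0.6, -0.4, 1.2]
finger_gap: 0.007
```

```bash
cat >> h.py <<'E'
def tips(*wps):
    s=get_state(); R=np.array(s['orientation']); t=s['eef_pos']+.1992*R[:,2]; print('t',s['time'],'tip',t.round(4),'F',np.round(s['ft_force'],1))
    for w in wps: print(w,'shift from now',(R.T@(np.array(w)-t)).round(4))
E
python3 - <<'E'
from h import *
tips((.556,.305,.315),(.556,.305,.245))
E
```

```text
t 32.175 tip [0.5533 0.2801 0.3092] F [ 0.6 -0.4  1.2]
(0.556, 0.305, 0.315) shift from now [ 0.025   0.0029 -0.0055]
(0.556, 0.305, 0.245) shift from now [0.0236 0.0057 0.0645]
```

Emit:
apply_moves(moves="0 0.024 0.003 0 0;0 0.024 0.003 0 0;0 0.024 0.005 0.03 0;0 0.024 0.006 0.06 0;0 0.024 0.006 0.064 0")

```text
time: 32.8
eef_pos: [0.5642, 0.3002, 0.4412]
orientation: [[-0.016, 0.999, -0.046], [1.0, 0.017, 0.017], [0.018, -0.046, -0.999]]
ft_force: [-0.2, 0.1, -0.1]
finger_gap: 0.004
```

Run:
```python
from h import *
tips((.556,.2,.245),(.556,.150,.245))
```

```text
t 32.8 tip [0.5549 0.3036 0.2423] F [-0.2  0.1 -0.1]
(0.556, 0.2, 0.245) shift from now [-0.1035 -0.0008 -0.0045]
(0.556, 0.15, 0.245) shift from now [-0.1535 -0.0017 -0.0054]
```

Emit:
apply_moves(moves="0 -0.025 0 -0.002 0;0 -0.05 0 -0.002 0;0 -0.07 0 -0.003 0;0 -0.09 -0.001 -0.004 0;0 -0.105 -0.001 -0.004 0")

```text
time: 33.42
eef_pos: [0.565, 0.194, 0.4435]
orientation: [[-0.015, 0.999, -0.046], [1.0, 0.016, 0.018], [0.018, -0.046, -0.999]]
ft_force: [0.5, 1.6, -0.3]
finger_gap: 0.006
```

Emit:
apply_moves(moves="0 -0.01 0 -0.001 0;0 -0.02 0 -0.001 0;0 -0.03 0 -0.001 0;0 -0.04 0 -0.001 0;0 -0.05 0 -0.001 0")

```text
time: 34.05
eef_pos: [0.5659, 0.1434, 0.4437]
orientation: [[-0.016, 0.999, -0.046], [1.0, 0.016, 0.017], [0.018, -0.046, -0.999]]
ft_force: [-0.0, 1.0, 0.3]
finger_gap: 0.003
```

Run:
```python
from h import *
tips((.556,.135,.22),(.556,.118,.19),(.556,.113,.178))
b=cam('scene');u=proj(b,[.559,.14,.22]).astype(int)
cv2.imwrite('pics/c1.png',cv2.resize(b['frame'][u[1]-60:u[1]+60,u[0]-70:u[0]+70],(700,600),interpolation=cv2.INTER_CUBIC))
```

```text
t 34.05 tip [0.5567 0.1468 0.2447] F [-0.   1.   0.3]
(0.556, 0.135, 0.22) shift from now [-0.0123  0.0002  0.0245]
(0.556, 0.118, 0.19) shift from now [-0.0298  0.0013  0.0542]
(0.556, 0.113, 0.178) shift from now [-0.035   0.0018  0.0661]
```

View pics/c1.png

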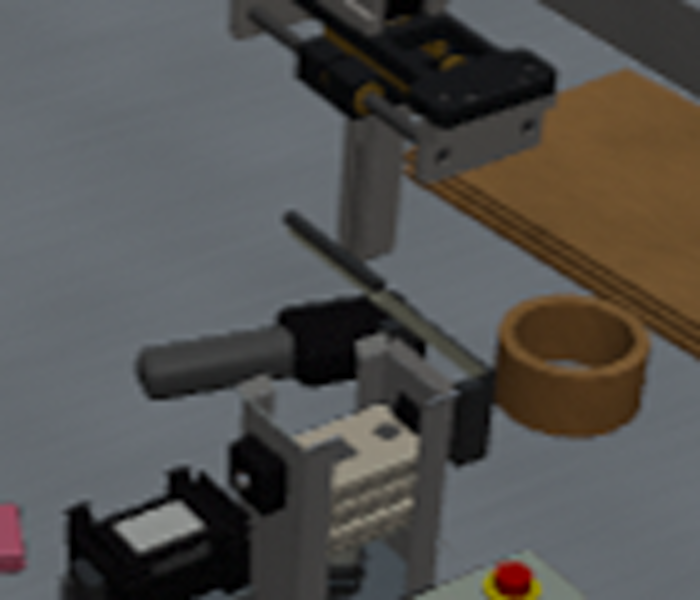

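The cover (bead at about (335,250), hinge at (490,375)) leans over the column with the fingers on its back. Fold it on down.

Emit:
apply_moves(moves="0 -0.007 0 0.012 0;0 -0.013 0 0.025 0;0 -0.021 0.001 0.039 0;0 -0.029 0.001 0.052 0;0 -0.032 0.002 0.06 0")

```text
time: 34.72
eef_pos: [0.5654, 0.111, 0.3815]
orientation: [[-0.014, 0.999, -0.048], [1.0, 0.015, 0.016], [0.017, -0.048, -0.999]]
ft_force: [0.2, 0.9, -0.1]
finger_gap: 0.006
```

Run:
```python
from h import *
tips((.556,.112,.174))
```

```text
t 34.725 tip [0.5558 0.1143 0.1826] F [ 0.2  0.9 -0.1]
(0.556, 0.112, 0.174) shift from now [-0.0024  0.0006  0.0085]
```

Emit:
apply_moves(moves="0 -0.002 0 0.003 0;0 -0.002 0 0.006 0;0 -0.002 0 0.008 0;0 -0.002 0 0.01 0;0 -0.002 0 0.01 0")

```text
time: 35.35
eef_pos: [0.5652, 0.1092, 0.3736]
orientation: [[-0.015, 0.999, -0.047], [1.0, 0.015, 0.016], [0.016, -0.047, -0.999]]
ft_force: [-4.8, -0.9, 8.4]
finger_gap: 0.002
```

Run:
```python
from h import *
tips()
b=cam('scene');P=pts(b);x,y,z=np.moveaxis(P,-1,0)
m=(abs(x-.556)<.035)&(y>.08)&(y<.2)&(z>.165)&(z<.19);q=P[m];print(len(q),np.polyfit(q[:,1],q[:,2],1),np.percentile(q[:,2],[5,50,95]))
```

```text
t 35.35 tip [0.5558 0.1123 0.1746] F [-4.8 -0.9  8.4]
578 [-0.02593753  0.17845961] [0.17177165 0.17420499 0.18033851]
```

Emit:
apply_moves(moves="0 0 0 -0.02 0;0 0 0 -0.06 0;0 -0.06 0 -0.12 0;0 -0.12 -0.03 -0.15 0;0 -0.18 -0.06 -0.15 0")

```text
time: 36.02
eef_pos: [0.5276, -0.0455, 0.5208]
orientation: [[-0.016, 0.999, -0.043], [1.0, 0.017, 0.014], [0.015, -0.042, -0.999]]
ft_force: [0.2, -0.9, 0.1]
finger_gap: 0.006
```

Emit:
apply_moves(moves="0 -0.06 -0.02 0 0;0 -0.12 -0.04 0 0;0 -0.18 -0.06 0 0;0 -0.24 -0.06 0 0;0 -0.24 -0.06 0 0")

```text
time: 36.65
eef_pos: [0.4709, -0.2896, 0.5191]
orientation: [[-0.011, 0.999, -0.043], [1.0, 0.012, 0.015], [0.015, -0.043, -0.999]]
ft_force: [0.6, 0.1, -0.2]
finger_gap: 0.005
```

Run:
```python
from h import *
tips()
for n in('scene','top'):
    b=cam(n);P=pts(b);x,y,z=np.moveaxis(P,-1,0)
    m=(abs(x-.556)<.033)&(y>.095)&(y<.19)&(z>.12)&(z<.25);q=P[m];q=q[abs(q[:,2]-np.median(q[:,2]))<.01];print(n,len(q),'slope',np.polyfit(q[:,1],q[:,2],1),np.percentile(q[:,2],[5,50,95]))
    m=(abs(x-.559)<.018)&(abs(y-.0225)<.026)&(z>.08)&(z<.14);q=P[m];print('cart z',np.percentile(q[:,2],[5,50,95]) if len(q) else None)
    for l in('logger1','cartridge','dot_roll','tape_roll','spray','wipes','cutter','scanner'):
        print(l,[(np.round(d['location'],3).tolist(),round(d['conf'],2)) for d in recognise(n,l)])
    cv2.imwrite(f'pics/end_{n}.png',cv2.resize(b['frame'],(800,600)))
```

```text
t 36.65 tip [ 0.4623 -0.2867  0.3202] F [ 0.6  0.1 -0.2]
scene 511 slope [0.00067501 0.1739964 ] [0.17202336 0.17407378 0.17639469]
cart z [0.12036324 0.12293799 0.12479513]
logger1 [([0.394, -0.02, 0.012], 0.81), ([0.575, 0.154, 0.126], 0.66), ([0.578, 0.144, 0.088], 0.63), ([0.771, -0.195, 0.018], 0.63), ([0.581, 0.144, 0.104], 0.5)]
cartridge [([0.576, 0.022, 0.121], 0.9), ([0.58, 0.146, 0.086], 0.27)]
dot_roll [([0.659, -0.243, 0.019], 0.52)]
tape_roll [([0.452, 0.397, 0.034], 0.6), ([0.59, 0.091, 0.08], 0.38)]
spray [([0.825, -0.044, 0.101], 0.91)]
wipes [([0.705, -0.41, 0.069], 0.83)]
cutter [([0.289, -0.28, 0.014], 0.6), ([0.592, 0.091, 0.08], 0.47)]
scanner [([0.316, 0.22, 0.032], 0.83)]
top 780 slope [-0.00047927  0.17506492] [0.17198472 0.1750681  0.17792487]
cart z [0.12049309 0.1237044  0.12750837]
logger1 [([0.448, -0.154, 0.017], 0.96), ([0.386, -0.017, 0.018], 0.58), ([0.765, -0.19, 0.018], 0.54), ([0.563, 0.11, 0.084], 0.38)]
cartridge []
dot_roll [([0.652, -0.236, 0.021], 0.62)]
tape_roll [([0.444, 0.403, 0.048], 0.64)]
spray [([0.789, -0.028, 0.113], 0.69), ([0.558, 0.025, 0.123], 0.64)]
wipes [([0.676, -0.395, 0.084], 0.81), ([0.294, -0.209, 0.014], 0.47)]
cutter [([0.447, 0.404, 0.048], 0.63)]
scanner [([0.331, 0.276, 0.03], 0.7)]
```

View pics/end_scene.png

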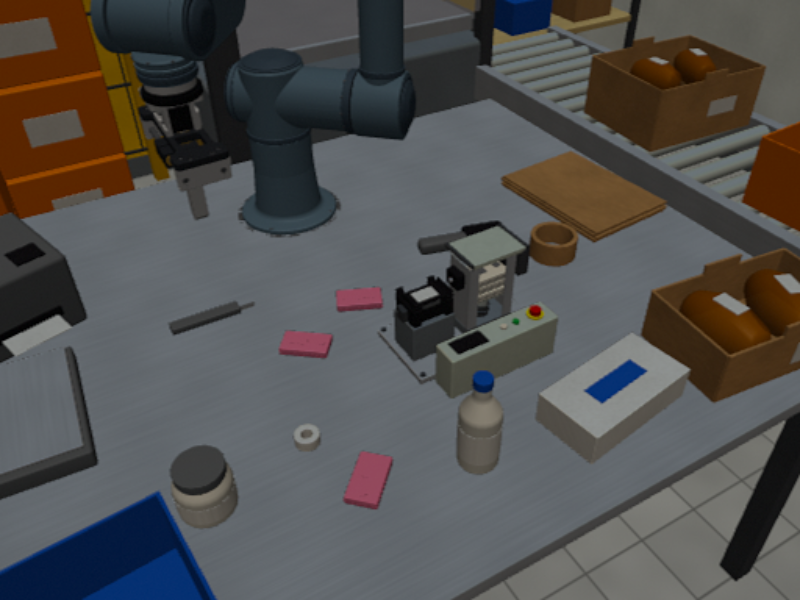

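Scene shows the cover flat on the column (490,245), three loggers beneath it (490,280), the cartridge in its stall (425,300), only pink look-alikes and the untouched bystanders on the bench.

```bash
python3 -c "
from workcell import *
close_job(); print(get_state()['time'])"
```

```text
the job is handed in; nothing more can be done
the job is handed in; nothing more can be done
```

The magazine is ready and the job is handed in, with the last arm move at about 37 s of the 210 s allowed. I pressed the three white loggers into the column one after the other, pushed the cartridge into the stall and folded the cover shut.

What the last checks showed:
- **Loggers:** before the cover was shut, the top logger's surface read 0.126 m, which is the catch level. The scene picture shows all three stacked under the cover.
- **Cartridge:** its top read 0.123–0.124 m. Fully home is 0.123 m, so it stands on the stall floor. The confirming push reached 38 N through the closed fingertips, which is more than I intended.
- **Cover:** its slope was below 0.001 rad at a height of 0.174–0.175 m, in both cameras.
- **Bystanders:** dot roll, tape roll, spray bottle and tub read within about 1 cm of the start positions in both cameras, and the scene picture shows the bottle and tub standing. Two network readings disagreed:
  - The scanner came out about 3 cm off in the scene camera but within 3 mm in the top camera.
  - The cutter came out at the start position in the scene camera, while the top camera missed it and named the tape roll instead.
- **Pink look-alikes:** I did not touch them.

The tool picked up about 2.5° of tilt over the moves. I corrected for it when positioning, and the placed parts measured flat.

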